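Ready the flour bin for refilling

TASK

The flour bin is to be refilled: lift the dipper up off the bar it hangs on and stand it upright, its whole base on the round wooden board on the other side of the bin, and let it go there. Then raise the bin's lid to half open, 45 degrees, and keep holding it there for the cook: the lid falls shut by itself, so finish with the gripper still holding it. Leave everything else on the table where it is.

Things in the scene. Friction and masses are not known exactly. Their poses are not given: they have to be found in the camera images.
- dipper_grip (a point): Grip point on the dipper's upright steel strap (14 mm wide along y, 4 mm thick along x, straight from 57 mm below to 38 mm above this point), 112 mm over the cup's underside and 31.5 mm from the cup's axis. z up the strap, x from strap to cup axis. The strap stands on the robot-side edge of the cup; its top bends back (+x) over the cup into a hook, highest point 55 mm above this point.
- dipper_center (a point): Point on the cup's axis 80 mm above its flat underside, half-way up the dipper; axes as dipper_grip. The dipper: steel cup 60 mm across, 55 mm high, about 0.15 kg, with strap and hook 167 mm high. It hangs by the hook on the stand's bar, and also stands by itself on its cup, hook up. To unhook, lift it 25 mm or more, then draw it 50 mm or more towards -x of the stand.
- bar_mid (a point): Middle of the steel bar (10 mm thick, 100 mm long along y, 200 mm above the table) on a fixed wooden stand, left or right of the bin. -x is its open side; the hanging strap is about 24 mm in front (-x) of the bar. Its ends bend back to two posts, 14 mm thick, 215 mm high, 64 mm behind it (+x) and 50 mm to either side; below is a foot plate 140 x 140 x 15 mm, from 60 mm before to 80 mm behind the bar.
- board: Round wooden board on the table on the other side of the bin, 140 mm across, 12 mm thick, fixed. Origin at the centre of its underside, on the table.
- lid (a joint): Opening angle of the bin's lid in radians: 0 shut, 0.785 half open (45 degrees), 1.571 straight up. The hinge is nearly frictionless: when let go, the lid (about 0.4 kg) falls shut.
- lid_grip (a point): Middle of the wooden tab on the middle of the lid's front edge: 24 mm wide (y), 16 mm thick (z), sticking out 47 mm; the point is 24 mm from the lid's edge. Lid shut, it is 127 mm above the table, clear beneath. Turns with the lid: x from tab to hinge, z out of the lid's top. The lid is a board 216 x 262 x 12 mm. The tab can be pinched across y and swung about the hinge.
- lid_hinge (a point): Middle of the lid's hinge axis (which runs along y; the point turns with the lid), 120 mm above the table at the bin's far upper edge. In the lid's frame lid_grip is 240 mm from it towards -x and 7 mm towards +z. The bin is a fixed open wooden box 210 x 250 mm, 120 mm high, front towards the robot, turned a little.
- pin_long_center (a point): Bystander, to be left alone: long wooden rolling pin lying on the table in front of the bin: barrel 200 mm long, 52 mm thick, a 70 mm handle at each end (340 mm over all). Point at its middle.
- pin_short_center (a point): Bystander, to be left alone: shorter wooden rolling pin: barrel 160 mm long, 44 mm thick, a 70 mm handle at each end. Point at its middle.
- bowl_dark_center (a point): Bystander, to be left alone: dark plastic bowl, 130 mm across, 55 mm high. Point at its middle.
- bowl_clay_center (a point): Bystander, to be left alone: clay bowl, 120 mm across, 50 mm high. Point at its middle.
- cup_steel_center (a point): Bystander, to be left alone: plain steel cup without handle, 64 mm across, 60 mm high. Point at its middle.
- spoon_a_center (a point): Bystander, to be left alone: steel table spoon lying on the table, left (+y) side, about 160 mm long. Point near its middle.
- spoon_b_center (a point): Bystander, to be left alone: steel table spoon lying on the table, right (-y) side, about 160 mm long. Point near its middle.
There are look-alikes about, which are no part of the job. What is shaped like the part that bears dipper_grip but pink or red is not meant.

How it is judged:
On the way, in this order (a step that is already met when the one before it is completed fails the run):
1. the dipper is off the bar and in the fingers (contact force between dipper and the fingers above 0.5 N and horizontal distance between dipper_center and bar_mid above 0.045 m and height (world z) of dipper_center above 0.11 m), for 0.1 s.
2. the dipper stands upright on the round board, let go (horizontal distance between dipper_center and board below 0.042 m and height (world z) of dipper_center between 0.087 and 0.097 m and angle between dipper_center's own z axis and vertical below 0.1 rad and contact force between the fingers and dipper below 0.05 N and linear speed of dipper below 0.03 m/s), for 0.2 s.
3. the lid is raised to half open by the fingers (value of joint lid above 0.68 rad and contact force between the fingers and lid above 0.4 N), for 0.1 s.
At the end, for the whole second after the job is handed in: The lid is held at rest by the fingers (contact force above 0.4 N) at 45 degrees, within 6 degrees (0.68 to 0.89 rad); the dipper stands upright (within 0.1 rad), at rest and untouched on the round board, its axis within 42 mm of the board's centre (all of step 2 and all of step 3 and value of joint lid below 0.89 rad and velocity of joint lid between -0.05 and 0.05 rad/s); the arm keeps its last pose, push and grip.
It fails at once if a bystander is shifted by more than 30 mm (distance of any of pin_long_center, pin_short_center, bowl_dark_center, bowl_clay_center, cup_steel_center, spoon_a_center, spoon_b_center from where it was at the start of the episode above 0.03 m).
It also fails if it takes over 64 s, if anything falls off the work surface, if the arm or the gripper's body presses on something with over 40 N, if the wrist force passes 120 N, or if a joint passes its speed limit or range.

ROBOT

A 7-joint arm with a two-finger parallel gripper is mounted at the origin on the work surface. World frame = base frame: x ahead of the robot, y to its left, z up, the work surface at z = 0. Lengths are in m, angles in rad, forces in N, time in s.
With the tool pointing down it reaches from about 0.35 to 0.9 m from the base axis. Payload 8.1 kg.
Tool frame: the origin (TCP) lies at the very end of the fingers, on their centre line; the grasp point (between the pads) lies 19 mm behind it; z points along the fingers, y is the line along which they close (so a half turn about z gives the same grasp; the last joint's range is limited). The gripper opens to 92 mm and grips with 3 to 60 N. Pads are 19 mm wide; open, the fingers measure 130 mm over their backs; the gripper's body (75 mm by 190 mm) begins 47 mm behind the grasp point.
Start: joints at [1.204, 0.434, 0.025, 1.573, -0.012, 1.134, -0.075], TCP at [0.163, -0.603, 0.227] pointing down, gripper open.
Joint ranges: [-2.62, 2.62], [-0.44, 2.09], [-1.27, 1.32], [0.08, 2.57], [-1.32, 4.46], [0.12, 2], [-2.74, 2.74]. Speed limits (rad/s): [2.22, 2.22, 3.01, 3.01, 3.14, 3.14, 3.14].

INTERFACE

Orientations are given as a rotation vector (axis times angle).
In Python, from cell import arm gives the robot as it stands.
- The arm moves only by the tool jog_arm, never from a script. Its argument "rows" is a list of rows, each a list of 3 entries, a list of its own where there are three numbers: the shift along the world's x, y, z in cm, then the turn, a rotation vector about the world's x, y, z in degrees, then the opening, from 0 (shut) to 1 (fully open). A call has 1 to 8 rows; each row is the pose to reach, as a shift and turn from the pose commanded when the call began; what a row does not reach only later rows make up. A row lasts 1/8 s, in which the tool goes at most 62.5 mm and 10.7 degrees, less where a joint would pass 70% of its speed; a pose out of reach is approached as far as the arm can. A call with a gripper value outside its range is refused whole. The fingers move at their own pace and stop on an object; "newtons" is the grip in N (left out, the last holds). Time passes only in rows, so rows that repeat a pose let the fingers close. It gives the time, the measured TCP pose, the force, the opening and the grip force at its end, in the units of the state.
- arm.observe(): the state, without advancing time (a new reading comes with each control period).
- arm.get_image(name): name is "scene" or "side" or "wrist"; returns a dict with "img" (400x640x3 uint8, red, green, blue), "depth" (400x640 float32, m along the optical axis (not along the pixel's ray), 0 where there is no reading), "fx", "fy", "cx", "cy" (pixels), "rvec" (rotation vector, rad) and "tvec" (3), from world to camera coordinates, as OpenCV has them; the wrist camera has in their place "mount" (4x4, takes a point from camera to tool coordinates, whose origin is the TCP and whose axes are the flange's). Camera axes: x right, y down, z forward; pixel columns grow to the right and rows downward; lengths in m; the calibration is good to about 2 mm. The wrist camera is an equidistant fisheye: a pixel r from the principal point sees the ray r / f radians off the axis. A picture is of the moment at which its call begins: read the wrist's pose just before it.
- arm.sign_off(): hands the job in; it is judged then, once.
The state is a dict: "clock": time; "joints": joint angles; "dq": joint speeds; "joint_efforts": joint torques, N m; "position": TCP position; "ee_rot": TCP orientation; "force": force on the tool from outside, world axes, zero at the start; "ft_torque": the same for the moment, N m; "width": opening from 0.0 (shut) to 1.0 (fully open); "gripper_force": force on a finger pad.
Only numpy, scipy, OpenCV 4.12 (cv2) and the standard library are available. Lean on these libraries where they do the work, as an engineer would, in place of code of your own. Each camera call takes 0.05 s, during which the arm holds its last target. There are 200 camera calls.

## Working session

There is one attempt and no reset: what is moved stays moved. The work goes in short steps, Python scripts to look and compute and a tool call to move; the robot and the scene stay as the last step left them, time stands still between calls to the robot, and variables do not carry over. Pictures are saved under pics/ and viewed, at most 10 in all, crops included, and the job is handed in when it is done.

Besides the shell and the picture viewer there is one more tool, called after "Request:" as a command line: name --argument value ..., lists and objects as JSON in quotes. jog_arm: Moves the arm, as the interface text tells. Its arguments: {"type":"object","properties":{"rows":{"type":"array","items":{"type":"array"}},"newtons":{"type":"number"}},"required":["rows"]}

```bash
mkdir -p pics; ls; python3 - <<'E'
from cell import arm
import cv2,numpy as np,pickle
s=arm.observe();print({k:np.round(v,3).tolist() for k,v in s.items()})
for n in("scene","side"):
    d=arm.get_image(n);pickle.dump(d,open(n+'.pkl','wb'))
    cv2.imwrite(f'pics/{n}0.png',d['img'][:,:,::-1])
    R=cv2.Rodrigues(np.array(d['rvec'],float))[0];print(n,d['fx'],d['cx'],d['cy'],(-R.T@np.array(d['tvec']).ravel()).round(3),R.round(2).tolist())
E
```

```text
pics
{'clock': 0.0, 'joints': [1.204, 0.435, 0.025, 1.574, -0.012, 1.134, -0.075], 'dq': [-0.001, -0.001, 0.001, -0.002, 0.0, -0.001, 0.001], 'joint_efforts': [-0.001, -66.784, 0.985, -31.447, -0.06, 0.043, 0.0], 'position': [0.163, -0.603, 0.226], 'ee_rot': [-3.113, -0.413, 0.001], 'force': [0.147, 0.762, -0.092], 'ft_torque': [-0.052, 0.023, 0.008], 'gripper_force': 0.0, 'width': 0.998}
scene 464.02017574450036 316.5718504544505 199.73840239324164 [1.652 0.328 0.834] [[-0.27, 0.96, 0.01], [0.5, 0.15, -0.85], [-0.82, -0.22, -0.52]]
side 482.001370647598 313.0414691860527 205.34777402743327 [-0.283  1.109  1.354] [[-0.81, -0.59, -0.01], [-0.38, 0.53, -0.76], [0.45, -0.61, -0.65]]
```

View pics/scene0.png

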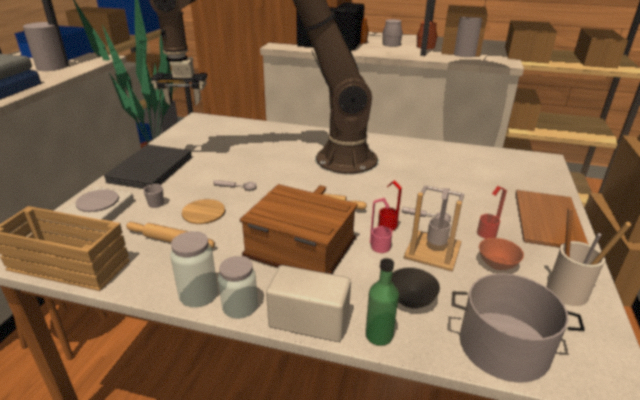

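View pics/side0.png

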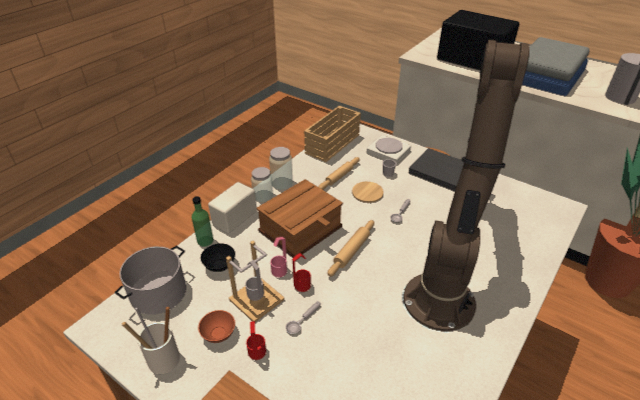

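Scene view: candidates for the dipper are the steel one hanging on the stand (scene 438,232; side 255,290), the pink one (381,235), red ones (390,215) and (489,225), and the plain steel cup (154,195). I choose the steel one on the stand. The board is at scene (203,210), side (367,192); the bin is at (300,225), with its tab at (320,190).

```bash
cat > h.py <<'E'
import numpy as np,cv2,pickle
from scipy.spatial.transform import Rotation as Ro
def cloud(d):
    R=cv2.Rodrigues(np.array(d['rvec'],float))[0];t=np.array(d['tvec'],float).ravel()
    v,u=np.mgrid[:400,:640];z=d['depth'].astype(float)
    c=np.stack([(u-d['cx'])/d['fx']*z,(v-d['cy'])/d['fy']*z,z],-1)
    P=(c-t)@R; P[z<=0]=np.nan; return P
def load(n): return pickle.load(open(n+'.pkl','rb'))
E
python3 - <<'E'
from h import *
S,D=load('scene'),load('side')
a=cv2.resize(S['img'][165:275,370:470],None,fx=4,fy=4,interpolation=2)
b=cv2.resize(D['img'][225:335,215:315],None,fx=4,fy=4,interpolation=2)
cv2.imwrite('pics/crop1.png',np.hstack([a,b])[:,:,::-1])
for n,d,pts in(('scene',S,[(203,210),(438,232),(443,190),(320,190),(300,200)]),('side',D,[(367,192),(255,290),(248,262),(333,228),(300,212)])):
    P=cloud(d);print(n)
    for u,v in pts: print((u,v),P[v,u].round(3))
    # board: colour region grow at height 12mm
    u,v=pts[0];c=d['img'][v,u].astype(int);m=(np.abs(P[...,2]-.012)<.009)&(np.linalg.norm(P[...,:2]-P[v,u,:2],axis=-1)<.12)&(np.abs(d['img'].astype(int)-c).sum(-1)<90)
    q=P[m];cc,r=cv2.minEnclosingCircle(q[:,:2].astype(np.float32));print('board',m.sum(),cc,r,q.mean(0).round(3))
    # lid top
    u,v=pts[4];m=(np.abs(P[...,2]-.126)<.008)&(np.linalg.norm(P[...,:2]-P[v,u,:2],axis=-1)<.3)&(d['img'][...,0]>d['img'][...,2]+25.)
    n_,l,st,_=cv2.connectedComponentsWithStats(m.astype(np.uint8));k=l[v,u];q=P[l==k]
    # drop tab by opening in mask
    m2=cv2.morphologyEx((l==k).astype(np.uint8),cv2.MORPH_OPEN,np.ones((17,17)))>0
    rr=cv2.minAreaRect(P[m2][:,:2].astype(np.float32));print('lid',rr,q[:,2].mean(),cv2.boxPoints(rr).round(3).tolist())
E
```

```text
scene
(203, 210) [ 0.52  -0.364  0.01 ]
(438, 232) [0.545 0.378 0.086]
(443, 190) [0.515 0.373 0.204]
(320, 190) [0.495 0.024 0.136]
(300, 200) [ 0.56  -0.019  0.132]
board 817 (0.5231993794441223, -0.35726267099380493) 0.10981038212776184 [ 0.524 -0.365  0.012]
lid ((0.0, 0.0), (0.0, 0.0), 0.0) 0.13158145617238506 [[0.0, 0.0], [0.0, 0.0], [0.0, 0.0], [0.0, 0.0]]
side
(367, 192) [ 0.511 -0.356  0.016]
(255, 290) [0.493 0.395 0.099]
(248, 262) [0.665 0.254 0.002]
(333, 228) [ 0.495 -0.068  0.027]
(300, 212) [0.585 0.027 0.134]
board 470 (0.5122299790382385, -0.37339872121810913) 0.0819631814956665 [ 0.516 -0.366  0.014]
lid ((nan, nan), (nan, 0.0), nan) nan [[nan, nan], [nan, nan], [nan, nan], [nan, nan]]
```

View pics/crop1.png

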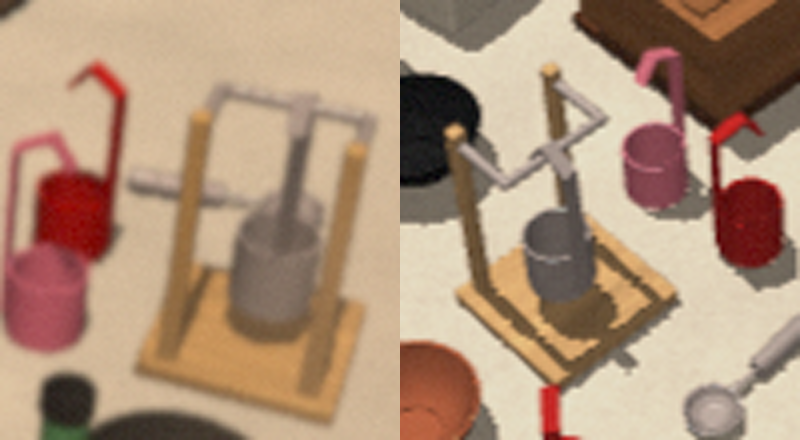

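The crop confirms the choice: the steel dipper hangs on the bar (cup at scene ~438,237, hook ~445,191), with its strap on the robot side and pink/red look-alikes to the right. Next, precise measurements.

```bash
cat >> h.py <<'E'
def ray(d,u,v):
    R=cv2.Rodrigues(np.array(d['rvec'],float))[0];t=np.array(d['tvec'],float).ravel()
    return -R.T@t, R.T@np.array([(u-d['cx'])/d['fx'],(v-d['cy'])/d['fy'],1.])
def plane(d,u,v,z):
    o,r=ray(d,u,v);return o+r*(z-o[2])/r[2]
E
python3 - <<'E'
from h import *
from cell import arm
S,D=load('scene'),load('side')
cs=lambda x,y:(370+x/4,165+y/4); cd=lambda x,y:(215+(x-400)/4,225+y/4)
for n,d,f,pl,bar in(('scene',S,cs,[(140,365),(335,418),(366,300),(195,262)],[(224,92),(368,130)]),('side',D,cd,[(460,293),(566,382),(678,295),(595,220)],[(604,119),(505,184)])):
    q=np.array([plane(d,*f(*p),.015)[:2] for p in pl]);print(n,'plate',q.round(3).tolist(),'ctr',q.mean(0).round(3),cv2.minAreaRect(q.astype(np.float32)))
    b=np.array([plane(d,*f(*p),.2)[:2] for p in bar]);print(' bar',b.round(3).tolist(),b.mean(0).round(3),'yaw',np.degrees(np.arctan2(*(b[1]-b[0])))*-1)
    P=cloud(d);hsv=cv2.cvtColor(d['img'],cv2.COLOR_RGB2HSV)
    # lid: top-plane points
    m=(P[...,2]>.122)&(P[...,2]<.142)&(np.abs(P[...,0]-.57)<.22)&(np.abs(P[...,1]-.0)<.2)&(hsv[...,1]>70)
    m2=cv2.morphologyEx(m.astype(np.uint8),cv2.MORPH_OPEN,np.ones((11,11)))
    rr=cv2.minAreaRect(P[m2>0][:,:2].astype(np.float32));print(' lid',rr,cv2.boxPoints(rr).round(3).tolist())
    mt=m&(cv2.dilate(m2,np.ones((5,5)))==0);print(' tab',mt.sum(),np.median(P[mt],0).round(3),P[mt][:,0].min().round(3))
    # board by hue on z=.012
    u,v=((203,210),(367,192))[n=='side'];bm=((hsv[...,1]>70)).astype(np.uint8);_,l=cv2.connectedComponents(bm);k=(l==l[v,u]);ys,xs=np.nonzero(k)
    w=np.array([plane(d,x,y,.012)[:2] for x,y in zip(xs,ys)]);print(' board',k.sum(),w.mean(0).round(3),cv2.minEnclosingCircle(w.astype(np.float32)))
w=arm.get_image('wrist');print(np.array(w['mount']).round(3).tolist(),w['fx'],w['cx'],w['cy'])
big=lambda d,x,y:cv2.resize(d['img'][y:y+100,x:x+130],None,fx=3,fy=3,interpolation=2)
cv2.imwrite('pics/crop2.png',np.hstack([big(S,235,175),big(D,245,170)])[:,:,::-1])
E
```

```text
scene plate [[0.586, 0.299], [0.608, 0.433], [0.462, 0.452], [0.448, 0.325]] ctr [0.526 0.377] ((0.5246931314468384, 0.3773447275161743), (0.13596417009830475, 0.14682121574878693), 80.93783569335938)
 bar [[0.51, 0.328], [0.535, 0.423]] [0.522 0.376] yaw -14.39657560753431
 lid ((0.6172635555267334, -0.002601414918899536), (0.2620714604854584, 0.22389645874500275), 80.66679382324219) [[0.4860000014305115, -0.11400000005960464], [0.7059999704360962, -0.15000000596046448], [0.7490000128746033, 0.10899999737739563], [0.527999997138977, 0.14499999582767487]]
 tab 489 [ 0.536 -0.028  0.133] 0.464
 board 1066 [ 0.526 -0.362] ((0.5222327709197998, -0.3596950173377991), 0.09039752185344696)
side plate [[0.591, 0.426], [0.454, 0.442], [0.436, 0.316], [0.55, 0.294]] ctr [0.508 0.37 ] ((0.5131138563156128, 0.36855652928352356), (0.13693319261074066, 0.13789613544940948), 81.63558959960938)
 bar [[0.5, 0.32], [0.517, 0.42]] [0.509 0.37 ] yaw -9.935515317488804
 lid ((0.5943184494972229, -0.06276661157608032), (0.047952622175216675, 0.10794706642627716), 36.973854064941406) [[0.5429999828338623, -0.03400000184774399], [0.6079999804496765, -0.11999999731779099], [0.6460000276565552, -0.09099999815225601], [0.5809999704360962, -0.004999999888241291]]
 tab 2157 [0.603 0.025 0.136] 0.454
 board 542 [ 0.515 -0.365] ((0.5163413286209106, -0.3656045198440552), 0.07543875277042389)
[[0.001, -0.969, -0.247, 0.067], [1.0, 0.001, 0.0, -0.0], [-0.0, -0.247, 0.969, -0.158], [0.0, 0.0, 0.0, 1.0]] 309.70691628693146 319.7385379727662 199.88085585928602
```

View pics/crop2.png

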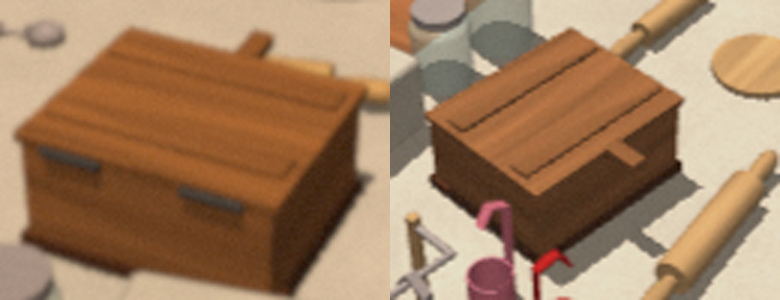

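The lid's front edge, tab and hinges are clear in this crop: tab at scene ~(321,190), side ~(321,221). Bin yaw is about -9° and stand yaw about -11°. Now swinging over to the stand.

Request:
jog_arm --rows '[[[3,5,4],[0,0,-3],1],[[6,10,8],[0,0,-6],1],[[9,15,12],[0,0,-9],1],[[12,20,16],[0,0,-12],1],[[15,25,17],[0,0,-16],1],[[18,30,17],[0,0,-20],1],[[20,35,17],[0,0,-25],1],[[21,40,17],[0,0,-25],1]]'

```text
clock: 1.15
position: [0.3733, -0.2029, 0.3967]
ee_rot: [3.13, -0.272, 0.0]
force: [0.6, 0.9, 0.3]
width: 1.001
gripper_force: 0.0
```

Request:
jog_arm --rows '[[[1,6,0],[0,0,0],1],[[1,12,0],[0,0,0],1],[[1,18,0],[0,0,0],1],[[1,24,0],[-0.9,-5,0],1],[[1,30,0],[-1.7,-10,0],1],[[1,36,0],[-2.6,-15,0],1],[[1,42,0],[-3.5,-20,0],1],[[1,48,0],[-4.3,-25,0],1]]'

```text
clock: 2.15
position: [0.3785, 0.2618, 0.3984]
ee_rot: [3.029, -0.248, 0.661]
force: [0.7, -0.7, -0.0]
width: 1.001
gripper_force: 0.0
```

Request:
jog_arm --rows '[[[0,4,-3],[-0.9,-5,0],1],[[0,8,-6],[-1.7,-10,0],1],[[0,10,-10],[-2.6,-15,0],1],[[0,11,-14],[-3.5,-19.7,0],1],[[0,11,-14],[-3.5,-19.7,0],1]]'

```text
clock: 2.78
position: [0.3611, 0.2588, 0.3474]
ee_rot: [2.907, -0.2, 1.127]
force: [-0.1, 0.1, 0.9]
width: 0.995
gripper_force: 0.0
```

```bash
cat >> h.py <<'E'
def wrist(name):
    from cell import arm
    s=arm.observe();w=arm.get_image('wrist');T=np.eye(4);T[:3,:3]=Ro.from_rotvec(s['ee_rot']).as_matrix();T[:3,3]=s['position']
    w['T']=T@np.array(w['mount']);w['s']=s;pickle.dump(w,open(name+'.pkl','wb'));cv2.imwrite(f'pics/{name}.png',w['img'][:,:,::-1]);return w
def wray(w,u,v):
    dx,dy=(u-w['cx'])/w['fx'],(v-w['cy'])/w['fy'];r=np.hypot(dx,dy);k=np.sin(r)/r if r>0 else 1
    return w['T'][:3,3],w['T'][:3,:3]@np.array([dx*k,dy*k,np.cos(r)])
def proj(w,p):
    c=(np.linalg.inv(w['T'])@np.append(p,1))[:3];r=np.hypot(c[0],c[1]);a=np.arctan2(r,c[2]);return w['cx']+w['fx']*a*c[0]/r,w['cy']+w['fy']*a*c[1]/r
def wplane(w,u,v,n,p0):
    o,r=wray(w,u,v);n=np.array(n,float);return o+r*(n@(p0-o))/(n@r)
E
python3 - <<'E'
from h import *
w=wrist('w1');s=w['s'];print({k:np.round(s[k],3).tolist() for k in('clock','joints','position','ee_rot')})
print(proj(w,np.array([.491,.377,.154])),proj(w,np.array([.515,.373,.2])))
E
```

```text
{'clock': 2.775, 'joints': [0.468, -0.438, -1.267, 2.139, 0.264, 0.699, -2.742], 'position': [0.361, 0.259, 0.347], 'ee_rot': [2.907, -0.2, 1.127]}
(np.float64(223.958126189329), np.float64(213.1021543231128)) (np.float64(216.65320829915532), np.float64(179.2468494700641))
```

View pics/w1.png

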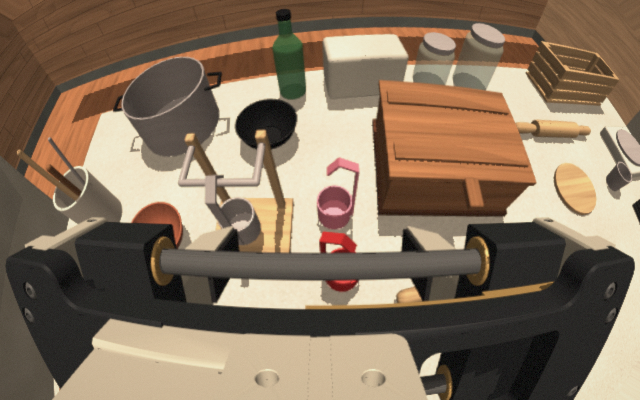

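The w1 view shows the dipper hanging at (213,195) with the hook on the bar. The arm has run into limits on j2, j3 and j7 (position .361,.259 instead of the target). I'll go back and use the half-turned gripper, which suits j7.

Request:
jog_arm --rows '[[[0,-4,2],[1,6,0],1],[[0,-9,4],[2,12,0],1],[[0,-14,5],[3,18,0],1],[[0,-19,5],[4,24,0],1],[[0,-24,5],[5,30,0],1],[[0,-29,5],[6,36,0],1],[[0,-33,5],[7,42,0],1],[[0,-33,5],[7.8,44,0],1]]'

```text
clock: 3.82
position: [0.3623, -0.0724, 0.3987]
ee_rot: [-3.069, 0.254, 0.061]
force: [1.1, 0.8, 0.4]
width: 0.999
gripper_force: 0.0
```

```bash
cat > o.py <<'E'
from h import *
from cell import arm
s=arm.observe();R=Ro.from_rotvec(s['ee_rot']).as_matrix()
print({k:np.round(s[k],3).tolist() for k in('clock','joints','position','ee_rot','force','width','gripper_force')});print('x',R[:,0].round(3),'y',R[:,1].round(3),'z',R[:,2].round(3))
E
python3 o.py
```

```text
{'clock': 3.825, 'joints': [0.086, -0.074, 0.025, 1.785, -0.059, 1.472, -1.618], 'position': [0.362, -0.072, 0.399], 'ee_rot': [-3.069, 0.254, 0.061], 'force': [1.091, 0.812, 0.354], 'width': 0.999, 'gripper_force': 0.0}
x [ 0.986 -0.163 -0.045] y [-0.165 -0.985 -0.058] z [-0.034  0.065 -0.997]
```

Request:
jog_arm --rows '[[[0,2,0],[0,0,10.5],1],[[0,4,0],[0,0,21],1],[[0,6,0],[0,0,31.5],1],[[0,8,0],[0,0,42],1],[[0,10,0],[0,0,52.5],1],[[0,12,0],[0,0,63],1],[[0,14,0],[0,0,73.5],1],[[0,16,0],[0,0,84],1]]'

```text
clock: 4.82
position: [0.3611, 0.0918, 0.399]
ee_rot: [-2.47, -1.904, 0.106]
force: [0.6, 0.3, -0.2]
width: 0.999
gripper_force: 0.0
```

Request:
jog_arm --rows '[[[0,2,0],[0,0,10.5],1],[[0,4,0],[0,0,21],1],[[0,6,0],[0,0,31.5],1],[[0,8,0],[0,0,42],1],[[0,10,0],[0,0,52.5],1],[[0,12,0],[0,0,63],1],[[0,14,0],[0,0,73.5],1],[[0,16,0],[0,0,84],1]]'

```text
clock: 5.82
position: [0.3606, 0.2517, 0.399]
ee_rot: [0.56, 3.058, -0.099]
force: [0.2, -0.2, 0.1]
width: 1.002
gripper_force: 0.0
```

```bash
cat >> o.py <<'E'
import sys
def target(psi,p,half=-1):
    c,s=np.cos,np.sin;psi,p=np.radians(psi),np.radians(p)
    z=np.array([c(psi)*c(p),s(psi)*c(p),-s(p)]);x=half*np.array([c(psi)*s(p),s(psi)*s(p),c(p)]);return np.stack([x,np.cross(z,x),z],1)
if len(sys.argv)>2:
    print('turn',np.degrees(Ro.from_matrix(target(float(sys.argv[1]),float(sys.argv[2]))@R.T).as_rotvec()).round(1))
E
python3 o.py -10 45;python3 o.py -10 90 |tail -1
```

```text
{'clock': 5.825, 'joints': [-0.412, 0.068, -0.395, 1.647, 0.087, 1.468, 0.391], 'position': [0.361, 0.252, 0.399], 'ee_rot': [0.56, 3.058, -0.099], 'force': [0.153, -0.246, 0.091], 'width': 1.002, 'gripper_force': 0.0}
x [-0.935  0.353 -0.042] y [ 0.355  0.933 -0.057] z [ 0.019 -0.068 -0.997]
turn [ -8.3 -42.   11.5]
turn [ 3.8  1.4 10.8]
```

Request:
jog_arm --rows '[[[0,3,0],[-1.7,-8.4,2.3],1],[[0,6,0],[-3.3,-16.8,4.6],1],[[0,9,-3],[-5,-25.2,6.9],1],[[0,12,-7],[-6.6,-33.6,9.2],1],[[1,14,-11],[-8.3,-42,11.5],1],[[2,14,-13],[-8.3,-42,11.5],1],[[2,14,-13],[-8.3,-42,11.5],1]]'

```text
clock: 6.7
position: [0.3816, 0.3892, 0.2675]
ee_rot: [0.216, 2.35, -0.086]
force: [-0.8, 0.7, 1.4]
width: 1.004
gripper_force: 0.0
```

```bash
python3 o.py -10 45; python3 - <<'E'
from h import *
w=wrist('w2')
print(proj(w,np.array([.491,.377,.154])),proj(w,np.array([.515,.373,.2])))
E
```

```text
{'clock': 6.7, 'joints': [-0.902, 0.302, -0.617, 2.023, 1.029, 1.251, -0.667], 'position': [0.382, 0.389, 0.268], 'ee_rot': [0.216, 2.35, -0.086], 'force': [-0.789, 0.703, 1.417], 'width': 1.004, 'gripper_force': 0.0}
x [-0.696  0.13  -0.706] y [0.182 0.983 0.002] z [ 0.694 -0.127 -0.708]
turn [-0.1 -0.1  0.5]
(np.float64(326.2744828544442), np.float64(183.40131409035428)) (np.float64(326.8183810830887), np.float64(233.5824210577145))
```

View pics/w2.png

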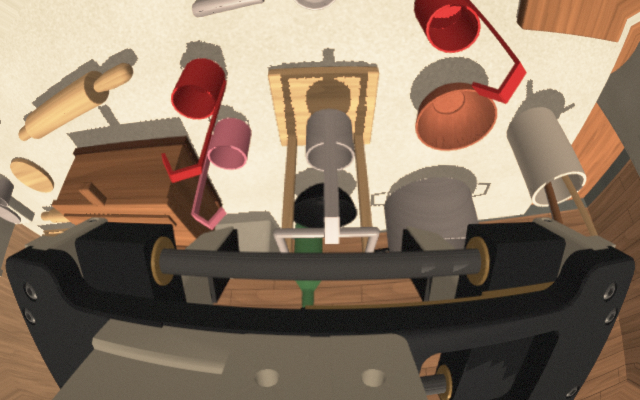

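The w2 view shows world-up pointing down in the image. The dipper's strap runs from (328,170) to the hook at (332,240), the bar lies along row ~235 from 278 to 375, and the fingers are clear.

```bash
python3 - <<'E'
from h import *
w=load('w2')
def pt(u,v):
    o,r=wray(w,u,v);zc=w['T'][:3,2]@r;return o+r*w['depth'][v,u]/zc
for v in(178,186,194,202,210,218,226,234):
    row=w['img'][v,312:350].astype(int).sum(1);print(v,row[6:32].tolist())
for v in(182,190,198,206,214,222): print(v,[pt(u,v).round(3).tolist() for u in(328,330,332)])
for u,v in((290,236),(300,235),(355,236),(365,236)): print(u,v,wplane(w,u,v,[0,0,1],np.array([0,0,.2])).round(3),pt(u,v).round(3))
E
```

```text
178 [353, 356, 359, 361, 360, 353, 350, 340, 340, 343, 350, 331, 336, 341, 340, 343, 340, 347, 335, 341, 357, 350, 361, 358, 352, 359]
186 [42, 64, 43, 60, 64, 141, 264, 335, 349, 341, 343, 337, 336, 334, 334, 344, 342, 336, 346, 326, 324, 325, 348, 354, 344, 357]
194 [57, 43, 63, 59, 68, 152, 265, 327, 342, 334, 341, 336, 342, 336, 341, 345, 337, 338, 341, 324, 233, 88, 65, 39, 59, 57]
202 [129, 138, 137, 133, 150, 180, 248, 316, 346, 347, 348, 336, 334, 339, 342, 343, 338, 334, 332, 327, 253, 148, 101, 85, 73, 69]
210 [88, 95, 78, 95, 95, 138, 222, 322, 344, 341, 342, 343, 334, 340, 333, 332, 339, 332, 335, 330, 264, 177, 87, 51, 71, 76]
218 [98, 82, 85, 90, 110, 225, 414, 633, 671, 680, 682, 677, 676, 678, 680, 677, 685, 683, 676, 672, 599, 436, 170, 80, 78, 73]
226 [95, 85, 74, 78, 88, 164, 330, 644, 688, 698, 697, 696, 696, 693, 696, 700, 698, 698, 692, 687, 620, 455, 227, 250, 368, 404]
234 [549, 548, 548, 554, 552, 519, 445, 666, 701, 705, 711, 705, 703, 699, 703, 702, 705, 709, 701, 698, 674, 629, 587, 579, 582, 595]
182 [[0.483, 0.38, 0.158], [0.484, 0.382, 0.158], [0.485, 0.384, 0.157]]
190 [[0.485, 0.38, 0.166], [0.485, 0.382, 0.166], [0.485, 0.384, 0.166]]
198 [[0.484, 0.38, 0.176], [0.485, 0.381, 0.176], [0.486, 0.383, 0.175]]
206 [[0.484, 0.379, 0.185], [0.485, 0.381, 0.185], [0.485, 0.383, 0.185]]
214 [[0.484, 0.379, 0.194], [0.485, 0.381, 0.194], [0.486, 0.383, 0.193]]
222 [[0.49, 0.378, 0.199], [0.49, 0.38, 0.2], [0.491, 0.382, 0.199]]
290 236 [0.514 0.334 0.2  ] [0.503 0.337 0.205]
300 235 [0.513 0.345 0.2  ] [0.504 0.347 0.205]
355 236 [0.527 0.401 0.2  ] [0.514 0.402 0.206]
365 236 [0.529 0.412 0.2  ] [0.574 0.411 0.18 ]
```

```bash
python3 - <<'E'
from h import *
for n in('scene','side'):
    d=load(n);P=cloud(d);i=d['img'].astype(int);m=(i[...,0]>90)&(i[...,0]-i[...,1]>60)&(np.abs(i[...,1]-i[...,2])<50)&(P[...,1]<.34)&(P[...,1]>.1)&(P[...,0]<.75)&(P[...,0]>.25)&(P[...,2]>.01)&(P[...,2]<.2)
    for lo,hi in((0,.07),(.07,.13),(.13,.2)):
        q=P[m&(P[...,2]>lo)&(P[...,2]<hi)];print(n,lo,len(q),np.percentile(q,[3,97],axis=0).round(3).tolist() if len(q) else '')
E
```

```text
scene 0 781 [[0.402, 0.197, 0.014], [0.572, 0.252, 0.057]]
scene 0.07 41 [[0.442, 0.119, 0.074], [0.637, 0.255, 0.13]]
scene 0.13 291 [[0.435, 0.101, 0.131], [0.72, 0.254, 0.166]]
side 0 423 [[0.399, 0.139, 0.011], [0.566, 0.254, 0.059]]
side 0.07 28 [[0.433, 0.103, 0.076], [0.638, 0.258, 0.13]]
side 0.13 166 [[0.425, 0.102, 0.131], [0.653, 0.252, 0.169]]
```

Request:
jog_arm --rows '[[[0,1.2,-0.7],[0,0,-0.6],1],[[3,0.7,-3.7],[0,0,-0.6],1],[[6,0.1,-6.7],[0,0,-0.6],1],[[9,-0.4,-9.8],[0,0,-0.6],1],[[10.5,-0.7,-11.3],[0,0,-0.6],1],[[11.8,-0.9,-12.7],[0,0,-0.6],1],[[11.8,-0.9,-12.7],[0,0,-0.6],1]]'

```text
clock: 7.62
position: [0.5004, 0.3805, 0.1413]
ee_rot: [0.231, 2.346, -0.088]
force: [0.1, 0.8, -0.9]
width: 0.997
gripper_force: 0.0
```

```bash
python3 o.py -11 45; python3 - <<'E'
from h import *
w=wrist('w3')
i=w['img'];print(proj(w,np.array([.487,.382,.154])))
cv2.imwrite('pics/w3c.png',cv2.resize(i[100:330,160:480],None,fx=2,fy=2)[:,:,::-1])
E
```

```text
{'clock': 7.625, 'joints': [-0.802, 0.539, -0.481, 2.058, 1.339, 1.055, -0.84], 'position': [0.5, 0.381, 0.141], 'ee_rot': [0.231, 2.346, -0.088], 'force': [0.13, 0.836, -0.934], 'width': 0.997, 'gripper_force': 0.0}
x [-0.693  0.14  -0.707] y [0.193 0.981 0.005] z [ 0.695 -0.133 -0.707]
turn [-0.3  0.1  0.1]
(np.float64(316.18753157859874), np.float64(257.8561723572327))
```

View pics/w3c.png

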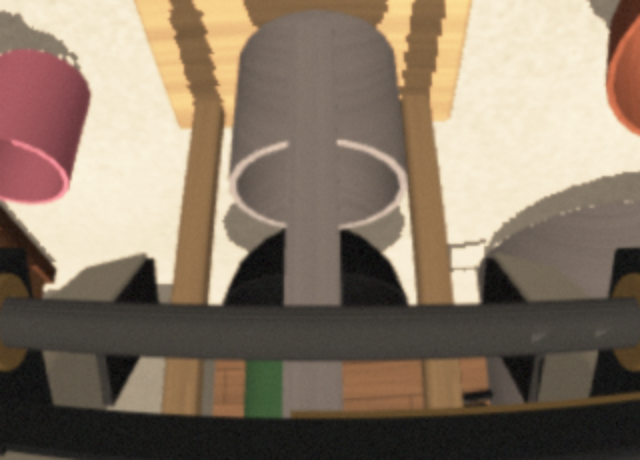

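The strap sits between the open fingers at (316,258), as predicted. Closing.

Request:
jog_arm --rows '[[[0,0,0],[0,0,0],0],[[0,0,0],[0,0,0],0],[[0,0,0],[0,0,0],0],[[0,0,0],[0,0,0],0],[[0,0,0],[0,0,0],0],[[0,0,0],[0,0,0],0]]' --newtons 30

```text
clock: 8.43
position: [0.4994, 0.381, 0.1414]
ee_rot: [0.228, 2.347, -0.088]
force: [-0.8, -0.3, -0.1]
width: 0.395
gripper_force: 0.0
```

Request:
jog_arm --rows '[[[0,0,1],[0,0,0],0],[[0,0,2],[0,0,0],0],[[0,0,3],[0,0,0],0],[[0,0,3.6],[0,0,0],0],[[-1.5,0.3,3.6],[0,0,0],0],[[-3.5,0.7,3.6],[0,0,0],0],[[-6,1.1,3.6],[0,0,0],0],[[-9,1.7,3.6],[0,0,0],0]]'

```text
clock: 9.43
position: [0.4087, 0.3976, 0.1776]
ee_rot: [0.23, 2.346, -0.088]
force: [-0.4, 0.6, 0.2]
width: 0.006
gripper_force: 0.0
```

```bash
python3 o.py -11 45; python3 - <<'E'
from h import *
w=wrist('w4');cv2.imwrite('pics/w4c.png',cv2.resize(w['img'][60:330,160:480],None,fx=2,fy=2)[:,:,::-1])
E
```

```text
{'clock': 9.425, 'joints': [-0.924, 0.464, -0.561, 2.079, 1.184, 1.175, -0.865], 'position': [0.409, 0.398, 0.178], 'ee_rot': [0.23, 2.346, -0.088], 'force': [-0.421, 0.632, 0.215], 'width': 0.006, 'gripper_force': 0.0}
x [-0.693  0.139 -0.708] y [0.192 0.981 0.005] z [ 0.695 -0.132 -0.707]
turn [-0.3  0.1  0.1]
```

View pics/w4c.png

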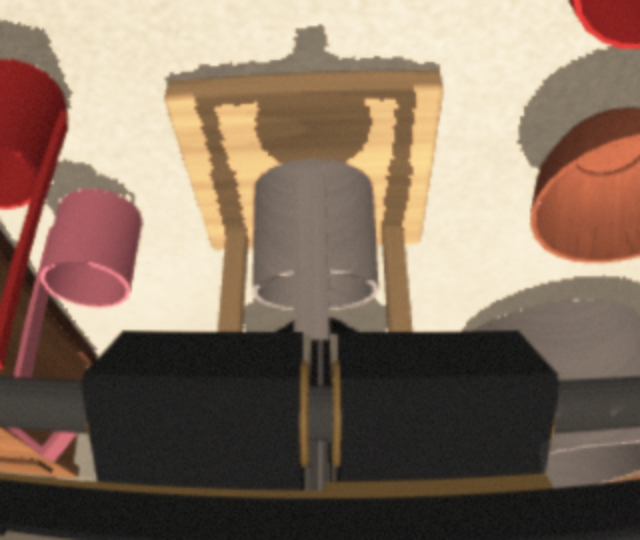

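The fingers were still closing when the lift began, so the dipper still hangs undisturbed on the bar (w4: strap at ~316,220). Reopening, going back in, and this time waiting for grip force.

Request:
jog_arm --rows '[[[0,0,-1],[0,0,0],0.5],[[0,0,-2.5],[0,0,0],0.5],[[0,0,-3.6],[0,0,0],0.5],[[0,0,-3.6],[0,0,0],0.5],[[0,0,-3.6],[0,0,0],0.5],[[0,0,-3.6],[0,0,0],0.5],[[0,0,-3.6],[0,0,0],0.5],[[0,0,-3.6],[0,0,0],0.5]]'

```text
clock: 10.48
position: [0.4094, 0.3981, 0.1416]
ee_rot: [0.228, 2.346, -0.087]
force: [-0.1, -0.7, -0.3]
width: 0.498
gripper_force: 0.0
```

```bash
python3 o.py -11 45; python3 - <<'E'
from h import *
w=wrist('w5')
def pt(u,v):
    o,r=wray(w,u,v);zc=w['T'][:3,2]@r;return o+r*w['depth'][v,u]/zc
for v in(170,180,190,200,210): print(v,[pt(u,v).round(3).tolist() for u in(308,312,316,320,324)])
E
```

```text
{'clock': 10.475, 'joints': [-0.941, 0.526, -0.545, 2.106, 1.243, 1.155, -0.954], 'position': [0.409, 0.398, 0.142], 'ee_rot': [0.228, 2.346, -0.087], 'force': [-0.087, -0.745, -0.328], 'width': 0.498, 'gripper_force': 0.0}
x [-0.693  0.138 -0.707] y [0.19  0.982 0.005] z [ 0.695 -0.131 -0.707]
turn [-0.3  0.1 -0. ]
170 [[0.509, 0.368, 0.015], [0.51, 0.372, 0.015], [0.511, 0.376, 0.015], [0.513, 0.38, 0.015], [0.512, 0.384, 0.016]]
180 [[0.528, 0.363, 0.015], [0.529, 0.368, 0.015], [0.529, 0.372, 0.016], [0.529, 0.377, 0.016], [0.532, 0.381, 0.015]]
190 [[0.547, 0.359, 0.016], [0.549, 0.364, 0.015], [0.549, 0.368, 0.016], [0.549, 0.373, 0.016], [0.551, 0.377, 0.015]]
200 [[0.571, 0.354, 0.014], [0.571, 0.359, 0.015], [0.573, 0.363, 0.015], [0.574, 0.368, 0.015], [0.575, 0.373, 0.015]]
210 [[0.531, 0.363, 0.051], [0.531, 0.368, 0.052], [0.53, 0.372, 0.052], [0.531, 0.376, 0.052], [0.532, 0.38, 0.053]]
```

Request:
jog_arm --rows '[[[3,-0.6,0],[0,0,0],0.5],[[6,-1.1,0],[0,0,0],0.5],[[8,-1.5,0],[0,0,0],0.5],[[9.1,-1.7,0],[0,0,0],0.5],[[9.1,-1.7,0],[0,0,0],0],[[9.1,-1.7,0],[0,0,0],0],[[9.1,-1.7,0],[0,0,0],0],[[9.1,-1.7,0],[0,0,0],0]]' --newtons 30

```text
clock: 11.52
position: [0.4998, 0.3814, 0.1413]
ee_rot: [0.227, 2.347, -0.087]
force: [0.4, 0.2, -0.7]
width: 0.142
gripper_force: 30.0
```

Request:
jog_arm --rows '[[[0,0,0],[0,0,0],0],[[0,0,0],[0,0,0],0],[[0,0,0],[0,0,0],0],[[0,0,0],[0,0,0],0]]'

```text
clock: 12.02
position: [0.5004, 0.3809, 0.1413]
ee_rot: [0.228, 2.347, -0.088]
force: [-1.2, 0.5, -0.0]
width: 0.146
gripper_force: 30.0
```

Gripped (opening 13.5 mm, 30 N). Lift and draw back.

Request:
jog_arm --rows '[[[0,0,1],[0,0,0],0],[[0,0,2],[0,0,0],0],[[0,0,3],[0,0,0],0],[[0,0,3.6],[0,0,0],0],[[-1.5,0.3,3.6],[0,0,0],0],[[-3.5,0.7,3.6],[0,0,0],0],[[-6,1.1,3.6],[0,0,0],0],[[-9,1.7,3.6],[0,0,0],0]]'

```text
clock: 13.02
position: [0.4081, 0.3983, 0.1771]
ee_rot: [0.226, 2.347, -0.088]
force: [-0.2, 1.1, -1.2]
width: 0.143
gripper_force: 30.0
```

```bash
python3 o.py -11 45; python3 - <<'E'
from h import *
w=wrist('w6')
cv2.imwrite('pics/w6c.png',cv2.resize(w['img'][60:330,160:480],None,fx=2,fy=2)[:,:,::-1])
E
```

```text
{'clock': 13.025, 'joints': [-0.925, 0.464, -0.562, 2.079, 1.184, 1.174, -0.864], 'position': [0.408, 0.398, 0.177], 'ee_rot': [0.226, 2.347, -0.088], 'force': [-0.242, 1.136, -1.211], 'width': 0.143, 'gripper_force': 29.972}
x [-0.694  0.137 -0.707] y [0.189 0.982 0.005] z [ 0.695 -0.131 -0.707]
turn [-0.3  0.  -0.1]
```

View pics/w6c.png

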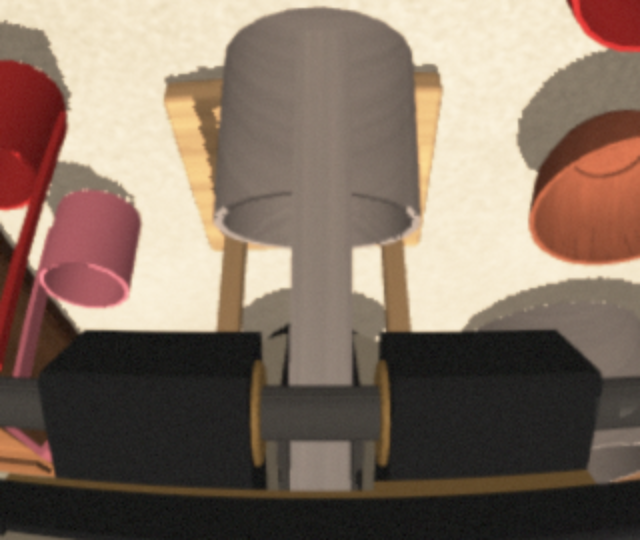

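The dipper hangs cleanly in the fingers, off the bar (cup at crop ~315,120, strap between the pads). Carrying it high over the bin to the board.

Request:
jog_arm --rows '[[[0,-1,5],[0,0,0],0],[[1,-4,10],[0,0,0],0],[[2,-9,14],[0,0,0],0],[[3,-14,17],[0,0,0],0],[[4,-19.5,18],[0,0,0],0],[[5,-25,18],[0,0,0],0],[[6,-30.5,18],[0,0,0],0],[[6,-36,18],[0,0,0],0]]'

```text
clock: 14.08
position: [0.4695, 0.037, 0.3568]
ee_rot: [0.227, 2.347, -0.087]
force: [0.5, 0.0, -1.4]
width: 0.144
gripper_force: 30.0
```

Request:
jog_arm --rows '[[[0,-5.5,0],[0,0,0],0],[[0,-11,0],[0,0,0],0],[[0,-16.5,0],[0,0,0],0],[[0,-22,0],[0,0,0],0],[[0,-27.5,0],[0,0,0],0],[[1,-33,0],[0,0,0],0],[[2,-37,-1],[0,0,0],0],[[3,-39.5,-4],[0,0,0],0]]'

```text
clock: 15.08
position: [0.4973, -0.3517, 0.323]
ee_rot: [0.227, 2.346, -0.092]
force: [-32.9, -113.9, -67.5]
width: 0.145
gripper_force: 29.9
```

```bash
python3 o.py -11 45
```

```text
{'clock': 15.075, 'joints': [-0.849, -0.439, 1.319, 2.183, 0.398, 0.337, 1.665], 'position': [0.497, -0.352, 0.323], 'ee_rot': [0.227, 2.346, -0.092], 'force': [-32.93, -113.879, -67.54], 'width': 0.145, 'gripper_force': 29.873}
x [-0.693  0.136 -0.708] y [0.191 0.982 0.002] z [ 0.695 -0.134 -0.706]
turn [-0.1  0.1  0. ]
```

```bash
python3 - <<'E'
from h import *
from cell import arm
for i in range(3):
    d=arm.get_image(['scene','side','scene'][i]);s=arm.observe();print(s['clock'],np.round(s['force'],1),np.round(s['joints'],3),np.round(s['position'],3),np.round(s['dq'],2))
    pickle.dump(d,open(['sc2','sd2','sc2'][i]+'.pkl','wb'))
E
```

```text
15.125 [ 4.4  5.5 -0.5] [-0.855 -0.437  1.312  2.187  0.399  0.333  1.666] [ 0.501 -0.344  0.323] [ 0.04 -0.   -0.06  0.02 -0.04  0.05 -0.06]
15.175 [-0.4  1.2 -2.3] [-0.853 -0.437  1.313  2.187  0.398  0.336  1.663] [ 0.499 -0.345  0.322] [ 0.06 -0.01  0.05 -0.   -0.01  0.04 -0.03]
15.225 [-0.6 -0.5 -0.4] [-0.85  -0.438  1.315  2.187  0.397  0.337  1.662] [ 0.498 -0.348  0.322] [ 0.05 -0.01  0.04 -0.01  0.    0.02 -0.01]
```

The 114 N was a brief jerk when j3 reached its end stop; it is gone now. I'll back off slowly toward the middle and see whether the posture relaxes.

Request:
jog_arm --rows '[[[-0.5,1,0],[0,0,0],0],[[-1,2,0],[0,0,0],0],[[-1,3,0],[0,0,0],0],[[-1,3,0],[0,0,0],0]]'

```text
clock: 15.72
position: [0.4856, -0.3215, 0.3218]
ee_rot: [0.231, 2.348, -0.092]
force: [-0.1, -0.8, -1.1]
width: 0.145
gripper_force: 30.0
```

```bash
python3 o.py -11 45
```

```text
{'clock': 15.725, 'joints': [-0.745, -0.406, 1.192, 2.239, 0.376, 0.315, 1.629], 'position': [0.486, -0.321, 0.322], 'ee_rot': [0.231, 2.348, -0.092], 'force': [-0.117, -0.833, -1.108], 'width': 0.145, 'gripper_force': 29.999}
x [-0.694  0.139 -0.706] y [0.194 0.981 0.002] z [ 0.693 -0.135 -0.708]
turn [-0.1 -0.   0.2]
```

```bash
cat > fk.py <<'E'
import numpy as np
from scipy.optimize import least_squares
from scipy.spatial.transform import Rotation as Ro
D=[([1.204,.435,.025,1.574,-.012,1.134,-.075],(.163,-.603,.226),(-3.113,-.413,.001)),
([0.468,-0.438,-1.267,2.139,0.264,0.699,-2.742],(.361,.259,.347),(2.907,-.2,1.127)),
([0.086,-0.074,0.025,1.785,-0.059,1.472,-1.618],(.362,-.072,.399),(-3.069,.254,.061)),
([-0.412,0.068,-0.395,1.647,0.087,1.468,0.391],(.361,.252,.399),(.56,3.058,-.099)),
([-0.902,0.302,-0.617,2.023,1.029,1.251,-0.667],(.382,.389,.268),(.216,2.35,-.086)),
([-0.802,0.539,-0.481,2.058,1.339,1.055,-0.84],(.5,.381,.141),(.231,2.346,-.088)),
([-.941,.526,-.545,2.106,1.243,1.155,-.954],(.409,.398,.142),(.228,2.346,-.087)),
([-0.745,-0.406,1.192,2.239,0.376,0.315,1.629],(.486,-.321,.322),(.231,2.348,-.092))]
lo=np.array([-2.62,-.44,-1.27,.08,-1.32,.12,-2.74]);hi=np.array([2.62,2.09,1.32,2.57,4.46,2,2.74])
def fk(q,p,sg):
    R=np.eye(3);t=np.zeros(3)
    for i in range(7):
        ax='zyzyzyz'[i];R=R@Ro.from_euler(ax,sg[i]*q[i]+p[i]).as_matrix()
        v=np.array([p[7+2*i],0,p[8+2*i]]) if i%2 else np.array([0,p[7+2*i],p[8+2*i]]);t=t+R@v
    return t,R
def res(p,sg):
    r=[]
    for q,x,rv in D:
        t,R=fk(q,p,sg);r+=list((t-x)*5)+list((R-Ro.from_rotvec(rv).as_matrix()).ravel())
    return np.array(r+list(.003*p))
if __name__=='__main__':
    best=None
    for s5 in(1,-1):
        for s7 in(1,-1):
            for e in(0,np.pi/2,np.pi,-np.pi/2):
                sg=[-1,1,-1,1,s5,1,s7];p=np.zeros(21);p[6]=e;p[8]=.3;p[12]=.35;p[16]=.35;p[20]=.3
                o=least_squares(res,p,args=(sg,),max_nfev=200)
                if best is None or o.cost<best[0]: best=(o.cost,o.x,sg)
    print(best[0],best[2],best[1].round(3));np.savez('fk.npz',p=best[1],sg=best[2])
    for q,x,rv in D:
        t,R=fk(q,best[1],best[2]);print((t-x).round(3),np.degrees(Ro.from_matrix(R.T@Ro.from_rotvec(rv).as_matrix()).magnitude()).round(2))
E
python3 fk.py
```

```text
3.6700509867535925e-05 [-1, 1, -1, 1, -1, 1, -1] [-0.000e+00 -0.000e+00  0.000e+00  1.000e-03 -1.000e-03 -1.000e-03
  1.571e+00 -3.600e-02  2.730e-01  0.000e+00  2.790e-01 -1.600e-02
  2.790e-01  0.000e+00  2.140e-01 -1.000e-03  2.140e-01 -0.000e+00
  1.850e-01 -0.000e+00  1.850e-01]
[ 0.  0. -0.] 0.02
[-0. -0.  0.] 0.05
[ 0. -0. -0.] 0.03
[-0. -0.  0.] 0.04
[-0.  0. -0.] 0.04
[ 0. -0.  0.] 0.03
[-0.  0. -0.] 0.09
[-0. -0. -0.] 0.01
```

FK model fits to under 1 mm. Next: find which local IK rule the controller uses, so I can predict and steer the posture.

```bash
cat > sim.py <<'E'
from fk import *
f=np.load('fk.npz');P,SG=f['p'],f['sg']
def F(q): return fk(q,P,SG)
def jac(q):
    t,R=F(q);J=np.zeros((6,7))
    for i in range(7):
        d=np.array(q,float);d[i]+=1e-5;t2,R2=F(d);J[:3,i]=(t2-t)/1e-5;J[3:,i]=Ro.from_matrix(R2@R.T).as_rotvec()/1e-5
    return J
def step(q,t,R,q0=None,k=0,W=None,n=4):
    q=np.array(q,float);W=np.ones(7) if W is None else W
    for _ in range(n):
        tc,Rc=F(q);e=np.r_[t-tc,Ro.from_matrix(R@Rc.T).as_rotvec()]
        J=jac(q);Jp=(W[:,None]*J.T)@np.linalg.inv((J*W)@J.T+1e-6*np.eye(6));dq=Jp@e
        if q0 is not None: dq=dq+(np.eye(7)-Jp@J)@(k*(q0-q))
        q=np.clip(q+dq,lo,hi)
    return q
def run(q,rows,**kw):
    t0,R0=F(q)
    pt,pr=np.zeros(3),np.zeros(3)
    for sh,tu in rows:
        sh,tu=np.array(sh)/100,np.radians(tu);q=step(q,t0+sh,Ro.from_rotvec(tu).as_matrix()@R0,**kw)
    return q
E
cat > t.py <<'E'
from sim import *
z=[0,0,0]
A=[[(0,-1,5),z],[(1,-4,10),z],[(2,-9,14),z],[(3,-14,17),z],[(4,-19.5,18),z],[(5,-25,18),z],[(6,-30.5,18),z],[(6,-36,18),z]]
B=[[(0,-5.5*i,0),z] for i in range(1,6)]+[[(1,-33,0),z],[(2,-37,-1),z],[(3,-39.5,-4),z],[(3,-39.5,-4),z]]
C=[[(-.5,1,0),z],[(-1,2,0),z],[(-1,3,0),z],[(-1,3,0),z]]
q6=np.array([-0.925,0.464,-0.562,2.079,1.184,1.174,-0.864]);mid=(lo+hi)/2;qs=np.array(D[0][0])
spin=[[(0,2*i,0),(0,0,10.5*i)] for i in range(1,9)]
for nm,kw in(('plain',{}),('mid',dict(q0=mid,k=.05)),('start',dict(q0=qs,k=.05)),('mid.3',dict(q0=mid,k=.3)),('start.3',dict(q0=qs,k=.3))):
    a=run(run(q6,A,**kw),B,**kw);b=run(np.array(D[7][0])*0+np.array([-.849,-.439,1.315,2.185,.398,.337,1.663]),C,**kw)
    s=run(run(np.array(D[2][0]),spin,**kw),spin,**kw)
    print(nm,'\n carry',a.round(2),'\n back',b.round(3),'\n spin',s.round(2))
print('obs carry -.849 -.439 1.319 2.183 .398 .337 1.665 | back -.745 -.406 1.192 2.239 .376 .315 1.629 | spin -0.412 0.068 -0.395 1.647 0.087 1.468 0.391')
E
python3 t.py
```

```text
plain 
 carry [-0.89 -0.44  1.32  2.18  0.52  0.35  1.56] 
 back [-0.751 -0.408  1.191  2.237  0.378  0.316  1.627] 
 spin [-0.41  0.07 -0.39  1.65  0.09  1.47  0.39]
mid 
 carry [-0.93 -0.44  1.28  2.18  0.82  0.45  1.28] 
 back [-0.856 -0.44   1.16   2.237  0.817  0.439  1.206] 
 spin [-0.34  0.07 -0.46  1.65  0.1   1.47  0.38]
start 
 carry [-0.88 -0.44  1.32  2.18  0.48  0.34  1.61] 
 back [-0.794 -0.44   1.182  2.237  0.58   0.355  1.431] 
 spin [ 0.11  0.14 -0.98  1.62  0.18  1.49  0.3 ]
mid.3 
 carry [-0.98 -0.44  1.22  2.18  1.02  0.57  1.1 ] 
 back [-0.918 -0.44   1.128  2.238  0.986  0.546  1.049] 
 spin [-0.3   0.08 -0.51  1.64  0.1   1.47  0.38]
start.3 
 carry [-0.92 -0.44  1.29  2.18  0.76  0.42  1.33] 
 back [-0.817 -0.44   1.175  2.237  0.678  0.383  1.338] 
 spin [ 0.08  0.13 -0.95  1.62  0.17  1.48  0.31]
obs carry -.849 -.439 1.319 2.183 .398 .337 1.665 | back -.745 -.406 1.192 2.239 .376 .315 1.629 | spin -0.412 0.068 -0.395 1.647 0.087 1.468 0.391
```

The controller uses the plain minimum-norm rule, and my simulation predicts it. Plan the placing move over tool yaw, with limit margins.

```bash
cat > t2.py <<'E'
from sim import *
q=np.array([-0.745,-0.406,1.192,2.239,0.376,0.315,1.629]);B=np.array([.517,-.363])
t0,R0=F(q);print(t0.round(4))
def path(q,pts,n=10):
    t0,R0=F(q);mm=9;pt=np.zeros(3);pa=np.zeros(3)
    for (sh,tu) in pts:
        sh,tu=np.array(sh,float),np.array(tu,float)
        for i in range(1,n+1):
            a=pt+(sh-pt)*i/n;b=pa+(tu-pa)*i/n
            q=step(q,t0+a,Ro.from_rotvec(np.radians(b)).as_matrix()@R0,n=2);mm=min(mm,np.min(np.r_[q-lo,hi-q]))
        pt,pa=sh,tu
    t,R=F(q);err=np.linalg.norm(t-t0-sh);return q,mm,err
if __name__=='__main__':
  for dpsi in(20,0,-20,-40,-60,-80):
    c,s=np.cos(np.radians(dpsi)),np.sin(np.radians(dpsi));off=np.array([c*.0175+s*.005,s*.0175-c*.005])
    xy=B-off;T=np.r_[xy,.125]-t0
    for nm,pts in(('direct',[([0,0,0],[0,0,dpsi]),([*T[:2],0],[0,0,dpsi]),(T,[0,0,dpsi])]),('lowfirst',[([0,0,-.1],[0,0,dpsi]),([*T[:2],-.1],[0,0,dpsi]),(T,[0,0,dpsi])])):
        qq,mm,e=path(q,pts);print(dpsi,nm,(T*100).round(1),qq.round(2),'margin',round(mm,3),'err',round(e,4))
E
python3 t2.py
```

```text
[ 0.486  -0.3211  0.322 ]
20 direct [  1.3  -4.3 -19.7] [-0.48 -0.44  1.11  2.57 -0.01  0.12  2.52] margin 0.0 err 0.197
20 lowfirst [  1.3  -4.3 -19.7] [-0.11 -0.44  0.77  2.57  0.07  0.12  2.43] margin 0.0 err 0.228
0 direct [  1.4  -3.7 -19.7] [ 2.62  1.41 -1.27  2.57  1.16  0.12 -0.99] margin 0.0 err 0.2741
0 lowfirst [  1.4  -3.7 -19.7] [-1.5  -0.44  1.32  2.51  2.74  0.34 -0.38] margin 0.0 err 0.4337
-20 direct [  1.6  -3.1 -19.7] [ 1.56  0.2  -1.07  2.27 -1.15  0.12  2.74] margin 0.0 err 0.1552
-20 lowfirst [  1.6  -3.1 -19.7] [ 0.23  0.4   0.36  2.44  3.39  0.48 -1.88] margin 0.0 err 0.0
-40 direct [  2.1  -2.7 -19.7] [ 0.29  0.4  -0.03  2.38  2.15  0.54 -1.13] margin 0.083 err 0.0
-40 lowfirst [  2.1  -2.7 -19.7] [ 0.19  0.4   0.08  2.39  2.2   0.5  -1.19] margin 0.0 err 0.0
-60 direct [  2.7  -2.4 -19.7] [ 0.12  0.46 -0.01  2.23  1.51  0.7  -0.91] margin 0.085 err 0.0
-60 lowfirst [  2.7  -2.4 -19.7] [ 0.17  0.46 -0.08  2.22  1.51  0.73 -0.91] margin 0.0 err 0.0
-80 direct [  3.3  -2.4 -19.7] [ 0.11  0.56 -0.07  2.01  1.12  0.95 -0.84] margin 0.083 err 0.0
-80 lowfirst [  3.3  -2.4 -19.7] [ 0.07  0.56 -0.02  2.01  1.1   0.93 -0.82] margin 0.014 err 0.0
```

Request:
jog_arm --rows '[[[0,0,0],[0,0,-7.5],0],[[0,0,0],[0,0,-15],0],[[0,0,0],[0,0,-22.5],0],[[0,0,0],[0,0,-30],0],[[0,0,0],[0,0,-37.5],0],[[0,0,0],[0,0,-45],0],[[0,0,0],[0,0,-52.5],0],[[0,0,0],[0,0,-60],0]]'

```text
clock: 16.73
position: [0.486, -0.3224, 0.3231]
ee_rot: [1.33, 2.031, -0.548]
force: [0.3, -1.0, -0.9]
width: 0.146
gripper_force: 30.0
```

```bash
python3 o.py -71 45; python3 - <<'E'
# measure dipper cup in hand from side+scene depth: points near expected axis
from h import *
from cell import arm
s=arm.observe();t=np.array(s['position']);R=Ro.from_rotvec(s['ee_rot']).as_matrix();psi=np.arctan2(R[1,2],R[0,2])
f=np.array([np.cos(psi),np.sin(psi),0]);G=t-.019*R[:,2];ax=G+.0315*f;print('G',G.round(3),'axis',ax.round(3),'under',(G[2]-.112).round(3))
for n in('scene','side'):
    d=arm.get_image(n);P=cloud(d);m=(np.linalg.norm(P[...,:2]-ax[:2],axis=-1)<.045)&(P[...,2]<G[2]-.065)&(P[...,2]>G[2]-.2)
    q=P[m];print(n,m.sum(),q.min(0).round(3),q.max(0).round(3),'lowest',np.percentile(q[:,2],2).round(3))
    b=P[(np.abs(P[...,2]-.012)<.006)&(np.hypot(P[...,0]-.519,P[...,1]+.364)<.08)]
E
```

```text
{'clock': 16.725, 'joints': [0.047, 0.06, 0.031, 2.117, 1.008, 0.825, -0.177], 'position': [0.486, -0.322, 0.323], 'ee_rot': [1.33, 2.031, -0.548], 'force': [0.253, -1.031, -0.928], 'width': 0.146, 'gripper_force': 29.994}
x [-0.282  0.649 -0.707] y [0.916 0.401 0.002] z [ 0.284 -0.647 -0.708]
turn [-0.1  0.1 -4.6]
G [ 0.481 -0.31   0.337] axis [ 0.493 -0.339  0.337] under 0.225
scene 99 [ 0.452 -0.334  0.227] [ 0.51  -0.295  0.271] lowest 0.229
side 4 [ 0.478 -0.338  0.263] [ 0.487 -0.33   0.271] lowest 0.263
```

The arm posture is relaxed now (j3≈0). The cup measures about 2 cm off where it should be, so the dipper may have pitched in the grip during the jerk; measure its tilt.

```bash
cat > tilt.py <<'E'
from h import *
import sys
w=wrist(sys.argv[1]);s=w['s'];t=np.array(s['position']);R=Ro.from_rotvec(s['ee_rot']).as_matrix();psi=np.arctan2(R[1,2],R[0,2])
f=np.array([np.cos(psi),np.sin(psi),0]);l=np.array([-f[1],f[0],0]);G=t-.019*R[:,2]
v,u=np.mgrid[40:240,200:440];q=[]
for a,b in zip(u.ravel(),v.ravel()):
    d=w['depth'][b,a]
    if d>0:
        o,r=wray(w,a,b);q.append(o+r*d/(w['T'][:3,2]@r))
q=np.array(q)-G;L=np.stack([q@f,q@l,q[:,2]],1)
m=(np.abs(L[:,1])<.036)&(np.abs(L[:,0])<.08)&(L[:,2]>-.135)&(L[:,2]<-.0)
L=L[m]
for z in np.arange(-.13,0,.01):
    k=L[(L[:,2]>=z)&(L[:,2]<z+.01)]
    c=k[np.abs(k[:,1])<.006]
    if len(k): print(round(z+.005,3),len(k),'strap x',np.median(c[:,0]).round(4) if len(c) else None,'y ext',k[:,1].min().round(3),k[:,1].max().round(3))
E
python3 tilt.py w7
```

```text
-0.105 4 strap x None y ext -0.029 0.028
-0.095 743 strap x -0.0463 y ext -0.029 0.029
-0.085 1309 strap x -0.0458 y ext -0.03 0.029
-0.075 1864 strap x -0.0447 y ext -0.029 0.028
-0.065 2556 strap x -0.0412 y ext -0.03 0.029
-0.055 2239 strap x -0.0376 y ext -0.03 0.03
-0.045 1570 strap x -0.0342 y ext -0.029 0.028
-0.035 638 strap x -0.0306 y ext -0.005 0.008
-0.025 687 strap x -0.0272 y ext -0.01 0.012
-0.015 991 strap x -0.0236 y ext -0.014 0.016
-0.005 606 strap x -0.0207 y ext -0.013 0.015
```

```bash
sed -i "s/^w=wrist(sys.argv\[1\])/import os;w=load(sys.argv[1]) if os.path.exists(sys.argv[1]+'.pkl') else wrist(sys.argv[1])/" tilt.py; python3 tilt.py w6; python3 - <<'E'
from h import *
for n in('w6','w7'):
    w=load(n);r=w['img'].astype(int).sum(2)
    for v in(150,170,190,210,222): print(n,v,r[v,290:350:3].tolist())
cv2.imwrite('pics/w7c.png',cv2.resize(load('w7')['img'][20:330,160:480],None,fx=2,fy=1.9)[:,:,::-1])
E
```

```text
-0.105 2 strap x None y ext -0.028 -0.027
-0.095 744 strap x -0.0451 y ext -0.028 0.029
-0.085 1306 strap x -0.0445 y ext -0.029 0.029
-0.075 1841 strap x -0.0435 y ext -0.03 0.029
-0.065 2521 strap x -0.04 y ext -0.029 0.029
-0.055 2314 strap x -0.0365 y ext -0.03 0.03
-0.045 1544 strap x -0.0331 y ext -0.028 0.029
-0.035 647 strap x -0.0298 y ext -0.005 0.008
-0.025 682 strap x -0.0264 y ext -0.01 0.012
-0.015 958 strap x -0.0229 y ext -0.014 0.016
-0.005 607 strap x -0.0199 y ext -0.013 0.015
w6 150 [354, 356, 354, 352, 361, 363, 358, 377, 377, 371, 371, 383, 388, 378, 363, 353, 353, 350, 345, 342]
w6 170 [334, 362, 358, 355, 359, 372, 367, 376, 377, 373, 373, 378, 381, 378, 366, 356, 357, 347, 338, 328]
w6 190 [691, 700, 699, 684, 693, 562, 367, 388, 389, 373, 378, 384, 382, 380, 373, 411, 693, 698, 691, 701]
w6 210 [353, 351, 360, 352, 355, 378, 370, 380, 387, 381, 377, 382, 394, 381, 384, 362, 354, 358, 368, 464]
w6 222 [352, 352, 344, 352, 268, 312, 387, 385, 391, 388, 379, 384, 396, 387, 381, 361, 351, 355, 361, 353]
w7 150 [344, 356, 353, 357, 363, 368, 360, 369, 370, 374, 366, 366, 375, 371, 366, 362, 361, 353, 394, 418]
w7 170 [424, 434, 435, 418, 420, 407, 363, 368, 377, 373, 364, 375, 362, 363, 361, 349, 353, 338, 327, 324]
w7 190 [568, 586, 594, 596, 595, 450, 368, 376, 375, 368, 365, 368, 380, 365, 366, 434, 678, 684, 685, 691]
w7 210 [556, 677, 680, 689, 694, 494, 419, 432, 384, 365, 368, 380, 383, 372, 360, 445, 685, 686, 694, 700]
w7 222 [422, 423, 432, 438, 440, 437, 422, 438, 415, 376, 376, 379, 382, 372, 378, 384, 452, 435, 446, 499]
```

View pics/w7c.png

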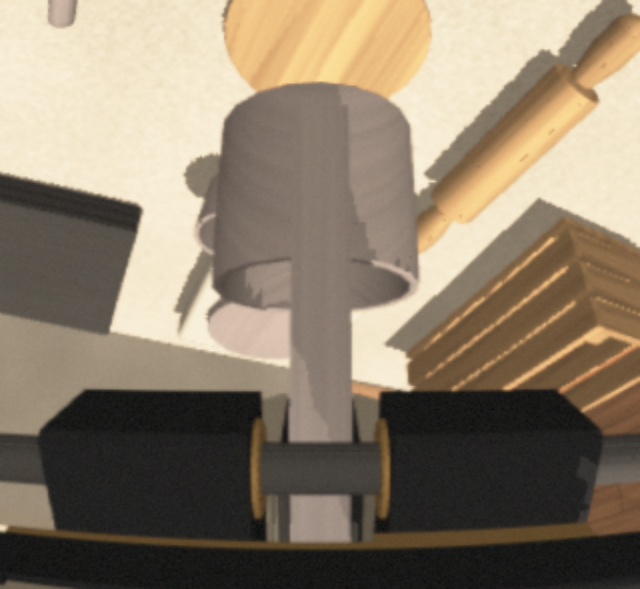

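w6 already shows the same ~19° pitch, so the dipper rotated at the lift-off and has been steady since. I'll correct it by pitching the tool up 19° (45°→26°). In w7c the board is at (325,35), next to the target. Check the joint margins for this, and for retreat, lid grasp and lid lift.

```bash
cat > t3.py <<'E'
from sim import *
from o import target
q0=np.array([0.047,0.06,0.031,2.117,1.008,0.825,-0.177]);B=np.array([.517,-.363])
def go(q,t,psi,p,n=12):
    t0,R0=F(q);R1=target(psi,p);rv=Ro.from_matrix(R1@R0.T).as_rotvec();mm=9
    for i in range(1,n+1):
        q=step(q,t0+(np.array(t)-t0)*i/n,Ro.from_rotvec(rv*i/n).as_matrix()@R0,n=3);mm=min(mm,np.min(np.r_[q-lo,hi-q]))
    return q,mm,np.linalg.norm(F(q)[0]-t),np.degrees(rv).round(1)
yaw=-9.3;c,s=np.cos(np.radians(yaw)),np.sin(np.radians(yaw));fl=np.array([c,s,0]);H=np.array([.72,-.02,.12])
def lidtcp(th,p):  # th lid angle deg, p tool pitch deg
    a=np.radians(th);g=H+fl*(-.24*np.cos(a)-.007*np.sin(a)*-1*-1)+np.array([0,0,.24*np.sin(a)+.007*np.cos(a)])
    pr=np.radians(p);z=fl*np.cos(pr)+np.array([0,0,-np.sin(pr)]);return g+.012*z,z
if __name__=='__main__':
  for psi in(-66.4,-55,-45):
    f=np.array([np.cos(np.radians(psi)),np.sin(np.radians(psi))]);xy=B+.003*f
    q,m1,e1,r1=go(q0,[*F(q0)[0][:2],.3],psi,26.1);q,m2,e2,_=go(q,[*xy,.2],psi,26.1);q,m3,e3,_=go(q,[*xy,.112],psi,26.1)
    print(psi,'turn',r1,'place',q.round(2),'m',np.round([m1,m2,m3],2),np.round([e1,e2,e3],4))
    # retreat back 12cm along tool, up, then lid
    q,m4,e4,_=go(q,[xy[0]-f[0]*.11,xy[1]-f[1]*.11,.166],psi,26.1)
    q,m5,e5,_=go(q,[.42,-.2,.32],-30,45);
    for p0 in(30,45):
        t,z=lidtcp(0,p0);q6,m6,e6,_=go(q,t-.12*z,yaw,p0,16);q7,m7,e7,_=go(q6,t,yaw,p0);o=[]
        for th in range(5,46,5): t,z=lidtcp(th,p0+th);q7,mm,e,_=go(q7,t,yaw,p0+th,3);o.append(mm)
        print('  lid p0',p0,q6.round(2),q7.round(2),'m',np.round([m4,m5,m6,m7,min(o)],2),np.round([e4,e5,e6,e7,e],4))
E
python3 t3.py | grep -v "^[{x]"
```

```text
-66.4 turn [-17.4  -7.5  -0.1] place [ 0.04  0.69 -0.02  2.38  1.97  1.1  -1.49] m [0.22 0.21 0.19] [0. 0. 0.]
  lid p0 30 [-0.36  0.22 -0.99  2.57  1.59  1.23 -1.43] [ 0.53  0.21 -0.81  1.85  0.32  0.93  0.99] m [0.1  0.01 0.   0.   0.  ] [0.    0.    0.185 0.122 0.   ]
  lid p0 45 [-0.15 -0.11 -0.53  2.57  1.57  0.51 -0.7 ] [ 0.18  0.3  -0.38  1.65  0.12  1.21  1.18] m [0.1  0.01 0.   0.   0.  ] [0.    0.    0.072 0.054 0.   ]
-55 turn [-16.6  -9.2  11.2] place [ 0.16  0.69 -0.04  2.49  2.31  1.16 -1.58] m [0.11 0.1  0.08] [0. 0. 0.]
  lid p0 30 [-0.27  0.26 -1.1   2.57  1.59  1.29 -1.43] [ 0.65  0.25 -0.97  1.84  0.39  0.95  0.93] m [0. 0. 0. 0. 0.] [0.0471 0.     0.1768 0.1161 0.    ]
  lid p0 45 [ 0.02 -0.1  -0.67  2.57  1.6   0.49 -0.72] [ 0.33  0.33 -0.59  1.64  0.19  1.23  1.11] m [0.   0.   0.   0.   0.01] [0.0471 0.     0.066  0.047  0.    ]
-45 turn [-15.8 -10.6  21.1] place [ 0.27  0.7  -0.02  2.56  2.64  1.22 -1.62] m [0.04 0.03 0.01] [0. 0. 0.]
  lid p0 30 [-0.17  0.33 -1.24  2.57  1.56  1.37 -1.43] [ 0.79  0.32 -1.18  1.83  0.51  1.    0.83] m [0. 0. 0. 0. 0.] [0.1234 0.     0.1649 0.109  0.    ]
  lid p0 45 [ 0.47 -0.11 -1.03  2.57  1.71  0.42 -0.77] [ 0.65  0.48 -1.1   1.62  0.43  1.32  0.89] m [0.   0.   0.   0.   0.01] [0.1234 0.     0.0533 0.0326 0.    ]
```

Request:
jog_arm --rows '[[[0,0,0],[-4.3,-1.9,0],0],[[0,0,0],[-8.7,-3.8,0],0],[[1,-1,-2],[-13,-5.6,0],0],[[2,-3,-5],[-17.4,-7.5,0],0],[[3.2,-4.4,-9],[-17.4,-7.5,0],0],[[3.2,-4.4,-13],[-17.4,-7.5,0],0],[[3.2,-4.4,-16],[-17.4,-7.5,0],0],[[3.2,-4.4,-17.5],[-17.4,-7.5,0],0]]'

```text
clock: 17.88
position: [0.5163, -0.3667, 0.1451]
ee_rot: [1.145, 1.774, -0.721]
force: [0.1, 0.2, -2.0]
width: 0.145
gripper_force: 30.0
```

```bash
python3 o.py -66 26; python3 tilt.py w8; python3 - <<'E'
from h import *
from cell import arm
for n in('scene','side'):
    d=arm.get_image(n);P=cloud(d);i=d['img'].astype(int)
    m=(np.hypot(P[...,0]-.518,P[...,1]+.363)<.06)&(P[...,2]>.02)&(P[...,2]<.085)
    q=P[m];print(n,len(q),np.percentile(q,[3,97],axis=0).round(3).tolist())
    # board pixels: brown at z~.012
    hsv=cv2.cvtColor(d['img'],cv2.COLOR_RGB2HSV);b=(hsv[...,1]>70)&(np.abs(P[...,2]-.012)<.01)&(np.hypot(P[...,0]-.519,P[...,1]+.364)<.09)
    ys,xs=np.nonzero(b);w=np.array([plane(d,x,y,.012)[:2] for x,y in zip(xs,ys)]);print(' board',np.percentile(w,[1,99],axis=0).round(3).tolist())
E
```

```text
{'clock': 17.875, 'joints': [0.019, 0.601, 0.01, 2.38, 1.932, 1.041, -1.394], 'position': [0.516, -0.367, 0.145], 'ee_rot': [1.145, 1.774, -0.721], 'force': [0.1, 0.197, -1.976], 'width': 0.145, 'gripper_force': 29.998}
x [-0.189  0.403 -0.895] y [ 0.914  0.407 -0.009] z [ 0.36  -0.82  -0.445]
turn [-0.2 -0.7  0. ]
-0.105 537 strap x -0.015 y ext -0.03 0.027
-0.095 1282 strap x -0.0178 y ext -0.031 0.028
-0.085 1509 strap x -0.0188 y ext -0.031 0.028
-0.075 1641 strap x -0.0186 y ext -0.031 0.028
-0.065 2118 strap x -0.0184 y ext -0.031 0.028
-0.055 2904 strap x -0.0183 y ext -0.031 0.029
-0.045 839 strap x -0.0181 y ext -0.03 0.028
-0.035 644 strap x -0.018 y ext -0.007 0.008
-0.025 701 strap x -0.0178 y ext -0.007 0.008
-0.015 1002 strap x -0.0177 y ext -0.014 0.016
-0.005 2740 strap x -0.0176 y ext -0.036 0.036
scene 237 [[0.489, -0.387, 0.049], [0.545, -0.332, 0.084]]
 board [[0.455, -0.431], [0.596, -0.293]]
side 7 [[0.461, -0.406, 0.02], [0.491, -0.349, 0.023]]
 board [[0.446, -0.432], [0.549, -0.294]]
```

The strap is now vertical (0.9°) and the cup's underside is at ~0.047. Lowering.

Request:
jog_arm --rows '[[[0.5,0,-1],[0,0,0],0],[[0.5,0,-2],[0,0,0],0],[[0.5,0,-2.6],[0,0,0],0],[[0.5,0,-3],[0,0,0],0],[[0.5,0,-3.1],[0,0,0],0]]'

```text
clock: 18.65
position: [0.523, -0.3658, 0.116]
ee_rot: [1.145, 1.769, -0.718]
force: [0.5, 0.0, -1.8]
width: 0.142
gripper_force: 30.0
```

Request:
jog_arm --rows '[[[0,0,-0.2],[0,0,0],0],[[0,0,-0.2],[0,0,0],0]]'

```text
clock: 18.9
position: [0.5232, -0.3658, 0.1143]
ee_rot: [1.145, 1.768, -0.718]
force: [-0.9, 0.2, -1.6]
width: 0.146
gripper_force: 30.0
```

Request:
jog_arm --rows '[[[0,0,-0.2],[0,0,0],0],[[0,0,-0.2],[0,0,0],0]]'

```text
clock: 19.15
position: [0.5232, -0.3658, 0.1123]
ee_rot: [1.145, 1.768, -0.718]
force: [0.0, 0.2, -1.4]
width: 0.146
gripper_force: 30.0
```

Request:
jog_arm --rows '[[[0,0,-0.2],[0,0,0],0],[[0,0,-0.2],[0,0,0],0]]'

```text
clock: 19.4
position: [0.5231, -0.3658, 0.1102]
ee_rot: [1.145, 1.768, -0.718]
force: [0.1, 0.1, -1.4]
width: 0.147
gripper_force: 30.0
```

Request:
jog_arm --rows '[[[0,0,-0.2],[0,0,0],0],[[0,0,-0.2],[0,0,0],0]]'

```text
clock: 19.65
position: [0.5234, -0.366, 0.1092]
ee_rot: [1.144, 1.766, -0.718]
force: [-1.0, 3.2, 5.0]
width: 0.146
gripper_force: 30.0
```

```bash
python3 - <<'E'
from h import *
from cell import arm
d=arm.get_image('scene');P=cloud(d);print(np.round(arm.observe()['force'],1))
m=(np.hypot(P[...,0]-.522,P[...,1]+.363)<.045)&(P[...,2]>.008)&(P[...,2]<.085)
q=P[m&(P[...,0]>.53)];print(np.percentile(q[:,2],[1,5,20,50]).round(3))
ys,xs=np.nonzero(m&(P[...,0]>.53));
for v in range(ys.min(),ys.max()+1,2):
    k=xs[ys==v]; 
    if len(k): u=int(np.median(k));print(v,u,P[v,u].round(3),d['img'][v,u])
E
```

```text
[-2.1  3.2  5.5]
[0.009 0.01  0.013 0.031]
196 192 [ 0.535 -0.387  0.069] [171 150 129]
198 199 [ 0.504 -0.383  0.044] [114  97  87]
200 199 [ 0.546 -0.358  0.065] [141 121 109]
202 200 [ 0.547 -0.354  0.06 ] [133 114 103]
204 200 [ 0.549 -0.354  0.053] [126 109  98]
206 200 [ 0.552 -0.354  0.047] [131 115 103]
208 201 [ 0.549 -0.353  0.038] [130 112 102]
210 199 [ 0.55 -0.36  0.03] [130 113 101]
212 199 [ 0.55  -0.361  0.022] [130 110 100]
214 201 [ 0.551 -0.354  0.017] [141 116  95]
216 200 [ 0.558 -0.355  0.013] [189 138  85]
```

Contact (7 N). Release, then retreat straight back along the tool axis.

Request:
jog_arm --rows '[[[0,0,0],[0,0,0],0.5],[[0,0,0],[0,0,0],0.5],[[0,0,0],[0,0,0],0.5],[[0,0,0],[0,0,0],0.5],[[0,0,0],[0,0,0],0.5],[[0,0,0],[0,0,0],0.5]]'

```text
clock: 20.45
position: [0.5232, -0.3658, 0.1083]
ee_rot: [1.145, 1.768, -0.718]
force: [0.9, -0.4, 0.5]
width: 0.497
gripper_force: 0.0
```

Request:
jog_arm --rows '[[[-0.4,0.8,0.4],[0,0,0],0.5],[[-1.1,2.5,1.3],[0,0,0],0.5],[[-2.2,4.9,2.7],[0,0,0],0.5],[[-3.6,8.2,4.5],[0,0,0],0.5]]'

```text
clock: 20.95
position: [0.4862, -0.2832, 0.1538]
ee_rot: [1.146, 1.768, -0.719]
force: [0.6, 0.6, 1.2]
width: 0.497
gripper_force: 0.0
```

```bash
python3 o.py -66 26; python3 - <<'E'
from h import *
from cell import arm
for n in('scene','side'):
    d=arm.get_image(n);P=cloud(d);r=np.hypot(P[...,0]-.52,P[...,1]+.363)
    for lo,hi in((.02,.065),(.075,.12),(.13,.185)):
        m=(r<.055)&(P[...,2]>lo)&(P[...,2]<hi);q=P[m]
        if len(q): print(n,lo,len(q),np.percentile(q,[3,97],axis=0).round(3).tolist(),np.median(q,0).round(3))
E
```

```text
{'clock': 20.95, 'joints': [-0.153, 0.568, -0.073, 2.455, 1.714, 1.132, -1.427], 'position': [0.486, -0.283, 0.154], 'ee_rot': [1.146, 1.768, -0.719], 'force': [0.575, 0.569, 1.183], 'width': 0.497, 'gripper_force': 0.0}
x [-0.183  0.402 -0.897] y [ 0.914  0.406 -0.005] z [ 0.362 -0.821 -0.442]
turn [-0.1 -0.3  0. ]
scene 0.02 354 [[0.493, -0.389, 0.022], [0.554, -0.332, 0.064]] [ 0.536 -0.357  0.047]
scene 0.075 26 [[0.504, -0.334, 0.076], [0.52, -0.329, 0.116]] [ 0.514 -0.332  0.096]
scene 0.13 69 [[0.505, -0.369, 0.133], [0.531, -0.329, 0.18]] [ 0.517 -0.343  0.166]
side 0.02 1 [[0.469, -0.353, 0.022], [0.469, -0.353, 0.022]] [ 0.469 -0.353  0.022]
```

The dipper stands upright on the board (cup centre ≈(.52,-.36), top 0.18). Now plan the lid.

```bash
cat > t4.py <<'E'
from t3 import *
H=np.array([.714,-.02,.12])
def lidtcp(th,p,back=.012):
    a=np.radians(th);g=H+fl*(-.24*np.cos(a)+.007*np.sin(a))+np.array([0,0,.24*np.sin(a)+.007*np.cos(a)])
    pr=np.radians(p);z=fl*np.cos(pr)+np.array([0,0,-np.sin(pr)]);return g+back*z,z
def lift(q,p0,p1):
    o=9
    for th in range(5,46,5):
        p=p0+(p1-p0)*th/45;t,z=lidtcp(th,p);q,mm,e,_=go(q,t,yaw,p,3);o=min(o,mm)
    return q,o,e
if __name__=='__main__':
  qc=np.array([-.153,.568,-.073,2.455,1.714,1.132,-1.427])
  for mid in([.45,-.22,.33,-50,60],[.45,-.2,.33,-30,80],[.48,-.2,.36,-10,85]):
    qa,ma,ea,ra=go(qc,mid[:3],mid[3],mid[4],16)
    for p0 in(45,52,60,68,75):
        t,z=lidtcp(0,p0);qb,mb,eb,_=go(qa,t-.13*z,yaw,p0,16);qd,md,ed,_=go(qb,t,yaw,p0)
        s=''
        for p1 in(p0+20,p0+32,p0+45):
            ql,ml,el=lift(qd,p0,p1);s+=f' p1={p1}:{ml:.2f},{el:.3f}'
        print(mid,ra,p0,qb.round(2),np.round([ma,mb,md],2),np.round([ea,eb,ed],3),s)
E
python3 t4.py | grep -v "^[{x]"
```

```text
[0.45, -0.22, 0.33, -50, 60] [28.9 17.7 15.5] 45 [-0.11 -0.16 -0.59  2.57  1.47  0.49 -0.62] [0.11 0.   0.  ] [0.    0.072 0.061]  p1=65:0.00,0.000 p1=77:0.00,0.000 p1=90:0.00,0.000
[0.45, -0.22, 0.33, -50, 60] [28.9 17.7 15.5] 52 [-0.12 -0.17 -0.42  2.55  1.01  0.41 -0.02] [0.11 0.02 0.  ] [0. 0. 0.]  p1=72:0.02,0.000 p1=84:0.03,0.000 p1=97:0.03,0.000
[0.45, -0.22, 0.33, -50, 60] [28.9 17.7 15.5] 60 [-0.21 -0.15 -0.21  2.41  0.55  0.49  0.54] [0.11 0.16 0.1 ] [0. 0. 0.]  p1=80:0.12,0.000 p1=92:0.12,0.000 p1=105:0.13,0.000
[0.45, -0.22, 0.33, -50, 60] [28.9 17.7 15.5] 68 [-0.23 -0.09 -0.1   2.28  0.29  0.63  0.87] [0.11 0.29 0.15] [0. 0. 0.]  p1=88:0.19,0.000 p1=100:0.20,0.000 p1=113:0.21,0.000
[0.45, -0.22, 0.33, -50, 60] [28.9 17.7 15.5] 75 [-0.2  -0.01 -0.06  2.15  0.15  0.77  1.05] [0.11 0.33 0.29] [0. 0. 0.]  p1=95:0.32,0.000 p1=107:0.33,0.000 p1=120:0.21,0.000
[0.45, -0.2, 0.33, -30, 80] [40.8 36.3 33.2] 45 [ 0.79 -0.27 -1.17  2.57  1.87  0.18 -0.85] [0.11 0.   0.  ] [0.    0.053 0.036]  p1=65:0.00,0.000 p1=77:0.00,0.000 p1=90:0.00,0.000
[0.45, -0.2, 0.33, -30, 80] [40.8 36.3 3
[... 826 characters left out ...]
0,0.000
[0.48, -0.2, 0.36, -10, 85] [37.8 47.9 50.7] 52 [ 0.5  -0.2  -0.88  2.52  0.83  0.26  0.23] [0.11 0.05 0.  ] [0. 0. 0.]  p1=72:0.00,0.000 p1=84:0.00,0.000 p1=97:0.00,0.000
[0.48, -0.2, 0.36, -10, 85] [37.8 47.9 50.7] 60 [ 0.09 -0.14 -0.47  2.4   0.47  0.46  0.64] [0.11 0.17 0.12] [0. 0. 0.]  p1=80:0.14,0.000 p1=92:0.14,0.000 p1=105:0.15,0.000
[0.48, -0.2, 0.36, -10, 85] [37.8 47.9 50.7] 68 [-0.03 -0.08 -0.28  2.26  0.26  0.62  0.9 ] [0.11 0.31 0.18] [0. 0. 0.]  p1=88:0.21,0.000 p1=100:0.22,0.000 p1=113:0.23,0.000
[0.48, -0.2, 0.36, -10, 85] [37.8 47.9 50.7] 75 [-0.06 -0.   -0.19  2.15  0.15  0.77  1.05] [0.11 0.42 0.31] [0. 0. 0.]  p1=95:0.33,0.000 p1=107:0.34,0.000 p1=120:0.21,0.000
```

Request:
jog_arm --rows '[[[-1,1.5,4],[5,4.5,4],1],[[-2,3,8],[10,9,8],1],[[-3,4.5,11],[15,13.5,12],1],[[-3.6,6,14],[20,18,16.5],1],[[-3.6,7.5,16],[25,22.5,20.5],1],[[-3.6,8.3,17.6],[30,27,25],1],[[-3.6,8.3,17.6],[35,31.5,29],1],[[-3.6,8.3,17.6],[40.8,36.3,33.2],1]]'

```text
clock: 22.05
position: [0.4485, -0.2033, 0.3265]
ee_rot: [0.935, 2.615, -0.311]
force: [-0.2, -0.4, -0.6]
width: 0.998
gripper_force: 0.0
```

```bash
python3 o.py -9.3 75; python3 - <<'E'
from t4 import *
print([ (lidtcp(0,75)[0]-.15*lidtcp(0,75)[1]).round(3)])
E
```

```text
{'clock': 22.05, 'joints': [0.019, -0.062, 0.068, 2.023, 0.381, 0.927, 0.78], 'position': [0.449, -0.203, 0.327], 'ee_rot': [0.935, 2.615, -0.311], 'force': [-0.187, -0.359, -0.569], 'width': 0.998, 'gripper_force': 0.0}
x [-0.723  0.57  -0.391] y [ 0.646  0.759 -0.088] z [ 0.246 -0.316 -0.916]
turn [ 8.1  5.3 30.7]
{'clock': 22.05, 'joints': [0.019, -0.062, 0.068, 2.023, 0.381, 0.927, 0.78], 'position': [0.449, -0.203, 0.327], 'ee_rot': [0.935, 2.615, -0.311], 'force': [-0.187, -0.359, -0.569], 'width': 0.998, 'gripper_force': 0.0}
x [-0.723  0.57  -0.391] y [ 0.646  0.759 -0.088] z [ 0.246 -0.316 -0.916]
[array([0.442, 0.025, 0.26 ])]
```

Request:
jog_arm --rows '[[[0,5,0],[1.5,1,6],1],[[0,10,0],[3,2,12],1],[[-0.5,15,-1],[4.5,3,18],1],[[-0.7,20,-3],[6,4,24],1],[[-0.7,22.8,-5],[8.1,5.3,30.7],1],[[-0.7,22.8,-5],[8.1,5.3,30.7],1],[[-0.7,22.8,-5],[8.1,5.3,30.7],1]]'

```text
clock: 22.92
position: [0.4417, 0.0227, 0.2759]
ee_rot: [0.242, 2.869, -0.038]
force: [-0.4, -0.1, -0.1]
width: 0.999
gripper_force: 0.0
```

```bash
python3 o.py -9.3 75; cat > lid.py <<'E'
from h import *
w=wrist('w9')
P=np.full((400,640,3),np.nan)
for v in range(0,300):
    for u in range(100,560):
        d=w['depth'][v,u]
        if d>0: o,r=wray(w,u,v);P[v,u]=o+r*d/(w['T'][:3,2]@r)
hsv=cv2.cvtColor(w['img'],cv2.COLOR_RGB2HSV)
m=(P[...,2]>.115)&(P[...,2]<.15)&(hsv[...,1]>60)&(P[...,0]>.42)&(P[...,0]<.7)&(np.abs(P[...,1])<.2)
q=P[m];print(m.sum(),np.percentile(q,[1,99],axis=0).round(3).tolist(),np.median(q[:,2]))
# in lid axes (yaw guess -9.3) project
y=np.radians(-9.3);f=np.array([np.cos(y),np.sin(y)]);l=np.array([-f[1],f[0]]);a=q[:,:2]@f;b=q[:,:2]@l
for s in np.arange(a.min(),a.min()+.12,.006):
    k=(a>=s)&(a<s+.006);print(round(s,3),k.sum(),np.percentile(b[k],[1,99]).round(3) if k.sum()>5 else '',np.median(q[k,2]).round(3) if k.sum() else '')
ed=[]
for s in np.arange(b.min()+.01,b.max()-.01,.01):
    k=(b>=s)&(b<s+.01)
    if k.sum()>10: ed.append((s+.005,np.percentile(a[k],1)))
print(np.round(ed,3).tolist())
E
python3 lid.py
```

```text
{'clock': 22.925, 'joints': [-0.18, -0.058, -0.083, 2.103, 0.142, 0.863, 1.059], 'position': [0.442, 0.023, 0.276], 'ee_rot': [0.242, 2.869, -0.038], 'force': [-0.391, -0.129, -0.053], 'width': 0.999, 'gripper_force': 0.0}
x [-0.952  0.161 -0.261] y [ 0.168  0.986 -0.004] z [ 0.256 -0.047 -0.965]
turn [0.2 0.1 0.4]
14070 [[0.462, -0.122, 0.116], [0.656, 0.188, 0.14]] 0.13361060709171002
0.45 240 [0.085 0.108] 0.133
0.456 133 [0.085 0.108] 0.135
0.462 124 [0.085 0.108] 0.135
0.468 130 [0.085 0.108] 0.135
0.474 125 [0.085 0.108] 0.135
0.48 118 [0.085 0.107] 0.135
0.486 128 [0.084 0.276] 0.135
0.492 709 [-0.03   0.276] 0.129
0.498 1850 [-0.031  0.273] 0.133
0.504 1094 [-0.031  0.273] 0.133
0.51 1061 [-0.03   0.223] 0.133
0.516 954 [-0.031  0.223] 0.133
0.522 846 [-0.031  0.223] 0.133
0.528 1097 [0.003 0.184] 0.138
0.534 691 [0.003 0.184] 0.138
0.54 696 [0.003 0.185] 0.138
0.546 379 [0.002 0.185] 0.138
0.552 0  
0.558 0  
0.564 0  
[[-0.021, 0.497], [-0.011, 0.497], [-0.001, 0.497], [0.009, 0.497], [0.019, 0.497], [0.029, 0.497], [0.039, 0.497], [0.049, 0.497], [0.059, 0.497], [0.069, 0.497], [0.079, 0.497], [0.089, 0.45], [0.099, 0.45], [0.109, 0.451], [0.119, 0.497], [0.129, 0.497], [0.139, 0.498], [0.149, 0.497], [0.159, 0.497], [0.169, 0.498], [0.179, 0.498], [0.189, 0.497], [0.199, 0.497], [0.209, 0.498], [0.219, 0.497], [0.229, 0.498], [0.269, 0.492]]
```

The lid measurement is clean: yaw −9.3°, tab centre at (.483,.0185,.127), hinge at (.720,−.020,.120). Go down onto the tab.

Request:
jog_arm --rows '[[[0.8,0,-3],[0,0,0.4],0.6],[[1.8,-0.2,-7],[0,0,0.4],0.6],[[2.8,-0.3,-11],[0,0,0.4],0.6],[[3.6,-0.4,-14],[0,0,0.4],0.6],[[4.2,-0.4,-16.2],[0,0,0.4],0.6],[[4.2,-0.4,-16.2],[0,0,0.4],0.6]]'

```text
clock: 23.72
position: [0.4834, 0.019, 0.1127]
ee_rot: [0.23, 2.872, -0.036]
force: [0.2, -0.8, 1.1]
width: 0.601
gripper_force: 0.0
```

Request:
jog_arm --rows '[[[0,0,0],[0,0,0],0.1],[[0,0,0],[0,0,0],0.1],[[0,0,0],[0,0,0],0.1],[[0,0,0],[0,0,0],0.1],[[0,0,0],[0,0,0],0.1],[[0,0,0],[0,0,0],0.1]]' --newtons 40

```text
clock: 24.48
position: [0.4837, 0.0174, 0.1142]
ee_rot: [0.231, 2.87, -0.038]
force: [-2.6, -9.0, 9.1]
width: 0.256
gripper_force: 40.0
```

```bash
python3 o.py -9.3 75; python3 - <<'E'
from sim import *
from h import load
import numpy as np
from cell import arm
from t4 import go
s=arm.observe();t0=np.array(s['position']);R0=Ro.from_rotvec(s['ee_rot']).as_matrix();q=np.array(s['joints'])
y=np.radians(-9.3);f=np.array([np.cos(y),np.sin(y),0]);ax=np.array([np.sin(y),-np.cos(y),0]) # +angle raises tool nose; lid opening = opposite
H=np.array([.7197,-.0203,.12]);G=t0-.014*R0[:,2]
for k in(35/45,1):
  qq=q
  for th in range(0,46,5):
    Rl=Ro.from_rotvec(-ax*np.radians(th));Rt=Ro.from_rotvec(-ax*np.radians(th*k))
    g=H+Rl.apply(G-H);t=g+Rt.apply(t0-G)
    qq=step(qq,t,Rt.as_matrix()@R0,n=3)
    print(k,th,((t-t0)*100).round(2),np.degrees(-ax*np.radians(th*k)).round(1),'m',np.min(np.r_[qq-lo,hi-qq]).round(2),np.linalg.norm(F(qq)[0]-t).round(3))
E
```

```text
{'clock': 24.475, 'joints': [-0.193, 0.237, -0.039, 2.261, 0.283, 0.415, 0.934], 'position': [0.484, 0.017, 0.114], 'ee_rot': [0.231, 2.87, -0.038], 'force': [-2.613, -8.953, 9.053], 'width': 0.256, 'gripper_force': 39.986}
x [-0.953  0.154 -0.261] y [ 0.161  0.987 -0.005] z [ 0.256 -0.046 -0.965]
turn [ 0.3  0.1 -0. ]
{'clock': 24.475, 'joints': [-0.193, 0.237, -0.039, 2.261, 0.283, 0.415, 0.934], 'position': [0.484, 0.017, 0.114], 'ee_rot': [0.231, 2.87, -0.038], 'force': [-2.613, -8.953, 9.053], 'width': 0.256, 'gripper_force': 39.986}
x [-0.953  0.154 -0.261] y [ 0.161  0.987 -0.005] z [ 0.256 -0.046 -0.965]
0.7777777777777778 0 [0. 0. 0.] [ 0.  0. -0.] m 0.29 0.0
0.7777777777777778 5 [ 0.07 -0.01  2.09] [ 0.6  3.8 -0. ] m 0.39 0.0
0.7777777777777778 10 [ 0.31 -0.05  4.17] [ 1.3  7.7 -0. ] m 0.48 0.0
0.7777777777777778 15 [ 0.74 -0.12  6.21] [ 1.9 11.5 -0. ] m 0.57 0.0
0.7777777777777778 20 [ 1.33 -0.22  8.21] [ 2.5 15.4 -0. ] m 0.67 0.0
0.7777777777777778 25 [ 2.1  -0.34 10.14] [ 3.1 19.2 -0. ] m 0.74 0.0
0.7777777777777778 30 [ 3.03 -0.5  12.  ] [ 3.8 23.  -0. ] m 0.77 0.0
0.7777777777777778 35 [ 4.12 -0.67 13.76] [ 4.4 26.9 -0. ] m 0.64 0.0
0.7777777777777778 40 [ 5.35 -0.88 15.43] [ 5.  30.7 -0. ] m 0.52 0.0
0.7777777777777778 45 [ 6.72 -1.1  16.97] [ 5.7 34.5 -0. ] m 0.4 0.0
1 0 [0. 0. 0.] [ 0.  0. -0.] m 0.29 0.0
1 5 [ 0.04 -0.01  2.09] [ 0.8  4.9 -0. ] m 0.41 0.0
1 10 [ 0.26 -0.04  4.16] [ 1.6  9.9 -0. ] m 0.51 0.0
1 15 [ 0.65 -0.11  6.21] [ 2.4 14.8 -0. ] m 0.62 0.0
1 20 [ 1.23 -0.2   8.21] [ 3.2 19.7 -0. ] m 0.73 0.0
1 25 [ 1.97 -0.32 10.16] [ 4.  24.7 -0. ] m 0.78 0.0
1 30 [ 2.87 -0.47 12.03] [ 4.8 29.6 -0. ] m 0.64 0.0
1 35 [ 3.94 -0.64 13.82] [ 5.7 34.5 -0. ] m 0.49 0.0
1 40 [ 5.15 -0.84 15.5 ] [ 6.5 39.5 -0. ] m 0.35 0.0
1 45 [ 6.5  -1.06 17.07] [ 7.3 44.4 -0. ] m 0.21 0.0
```

Tab gripped (24 mm, 40 N). Swing the lid along its arc to 45°.

Request:
jog_arm --rows '[[[0.05,-0.15,2.2],[0.8,4.9,0],0.1],[[0.25,-0.2,4.3],[1.6,9.9,0],0.1],[[0.65,-0.25,6.3],[2.4,14.8,0],0.1],[[1.2,-0.35,8.3],[3.2,19.7,0],0.1],[[2,-0.45,10.3],[4,24.7,0],0.1],[[2.9,-0.6,12.1],[4.8,29.6,0],0.1],[[3.4,-0.7,13],[5.2,32,0],0.1],[[3.4,-0.7,13],[5.2,32,0],0.1]]'

```text
clock: 25.48
position: [0.5171, 0.0117, 0.2434]
ee_rot: [-0.225, -2.828, -0.031]
force: [-4.7, -3.7, 0.8]
width: 0.255
gripper_force: 40.0
```

Request:
jog_arm --rows '[[[0.5,-0.1,0.9],[0.5,2.5,0],0.1],[[1.1,-0.2,1.8],[0.9,5,0],0.1],[[1.7,-0.3,2.6],[1.3,7.5,0],0.1],[[2.4,-0.35,3.4],[1.7,10,0],0.1],[[3.1,-0.4,4.1],[2.1,12.4,0],0.1],[[3.1,-0.4,4.1],[2.1,12.4,0],0.1],[[3.1,-0.4,4.1],[2.1,12.4,0],0.1]]'

```text
clock: 26.35
position: [0.5479, 0.0066, 0.2845]
ee_rot: [-0.209, -2.611, -0.053]
force: [-3.9, -7.9, 1.9]
width: 0.255
gripper_force: 40.0
```

```bash
python3 o.py; python3 - <<'E'
from h import *
from cell import arm
s=arm.observe();t=np.array(s['position']);R=Ro.from_rotvec(s['ee_rot']).as_matrix();g=t-.014*R[:,2];y=np.radians(-9.3);f=np.array([np.cos(y),np.sin(y),0])
d=g-np.array([.7197,-.0203,.12]);print('angle from tool',np.degrees(np.arctan2(d[2],-(d@f)))-np.degrees(np.arctan2(.007,.243)))
d=arm.get_image('scene');P=cloud(d)
for n in('scene','side'):
    D=arm.get_image(n);P=cloud(D);hsv=cv2.cvtColor(D['img'],cv2.COLOR_RGB2HSV);l=np.array([-f[1],f[0],0]);q=P-np.array([.7197,-.0203,.12]);a,b,z=-(q@f),q@l,q[...,2]
    m=(np.abs(b)>.07)&(np.abs(b)<.12)&(a>0)&(a<.2)&(z>.03)&(z<.25)&(hsv[...,1]>60)
    if m.sum()>20:
        k=np.polyfit(a[m],z[m],1);print(n,m.sum(),'lid slope deg',np.degrees(np.arctan(k[0])).round(1))
    r=np.hypot(P[...,0]-.52,P[...,1]+.363)
    for lo,hi in((.02,.065),(.13,.185)):
        m=(r<.055)&(P[...,2]>lo)&(P[...,2]<hi)
        if m.sum()>20: print(n,lo,m.sum(),np.percentile(P[m],[3,97],axis=0).round(3).tolist())
print(arm.observe()['clock'],np.round(arm.observe()['dq'],3),np.round(arm.observe()['force'],1),arm.observe()['gripper_force'])
E
```

```text
{'clock': 26.35, 'joints': [0.007, 0.614, -0.09, 1.247, -0.067, 1.792, 1.334], 'position': [0.548, 0.007, 0.284], 'ee_rot': [-0.209, -2.611, -0.053], 'force': [-3.867, -7.853, 1.875], 'width': 0.255, 'gripper_force': 39.989}
x [-0.855  0.138  0.5  ] y [ 0.158  0.987 -0.002] z [-0.494  0.077 -0.866]
angle from tool 44.96926008523928
scene 2550 lid slope deg 47.5
scene 0.02 351 [[0.493, -0.389, 0.022], [0.553, -0.332, 0.064]]
scene 0.13 68 [[0.507, -0.37, 0.131], [0.532, -0.329, 0.178]]
side 150 lid slope deg 43.4
side 0.02 151 [[0.488, -0.397, 0.021], [0.547, -0.332, 0.065]]
side 0.13 49 [[0.503, -0.359, 0.132], [0.519, -0.33, 0.181]]
26.5 [-0.     0.    -0.     0.    -0.    -0.001 -0.001] [-3.3 -8.4  1.6] 39.98935639858246
```

The lid is at 45°, still and held, and the dipper stands on the board. Handing in.

```bash
python3 -c "
from cell import arm
print(arm.sign_off())"
```

```text
the job is handed in; nothing more can be done
None
```

I handed the job in at 26.5 s: the dipper stands upright and released on the round board, and the gripper still holds the lid at about 45°. One jolt to note is a brief 114 N at the wrist (limit 120 N) when a joint reached its end stop while carrying the dipper; sign-off returned no verdict.

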